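# Isolate the trimming wheel and gauge the dish

## Robot

A 6-joint arm with a two-finger parallel gripper is mounted at the origin on the work surface. World frame = base frame: x ahead of the robot, y to its left, z up, the work surface at z = 0. Lengths are in m, angles in degrees, forces in N, time in s.
With the tool pointing down it reaches from about 0.375 to 0.9 m from the base axis. Payload 3.1 kg.
Tool frame: the origin (TCP) lies between the finger pads; the fingertips stand 11 mm ahead of it and the grasp point (between the pads) lies 8 mm behind it; x points along the fingers, y is the direction in which the jaws open and shut, and the axes are right-handed (so a half turn about x gives the same grasp; the last joint's range is limited). The gripper opens to 87 mm and grips with 3 to 60 N. Pads are 19 mm wide; open, the fingers measure 117 mm over their backs; the gripper's body (75 mm by 190 mm) begins 51 mm behind the grasp point.
Start: joints at [-79.097, 30.224, 82.088, -0, 67.689, -10.227], TCP at [0.225, -0.583, 0.234] pointing down, gripper open.
Joint ranges: [-176.69, 176.69], [-43.24, 126.21], [12.49, 139.97], [-82, 262], [0, 151.66], [-163.58, 163.58]. Speed limits (degrees/s): [159.86, 159.86, 180, 180, 180, 180].

## Interface

Orientations are given as a 3x3 rotation matrix whose columns are the frame's x, y, z axes.
In Python, from rig import bot gives the robot as it stands.
- The arm moves only by the shell command python3 -m inch 'ROWS' [OPENING]. ROWS is a JSON object of lists of equal length, an entry for each row: "dp": the shift along the tool's x, y, z in mm, a list of three; "yaw": the turn about the tool's x in degrees. In form: {"dp": [[tx, ty, tz], ...], "yaw": [yaw, ...]}. A call has 1 to 20 rows; each row shifts and turns the commanded pose from where the row before left it, along the tool's axes as they then stand; what a row does not reach is not made up. A row lasts 1/12 s, in which the tool goes at most 41.7 mm and 7.16 degrees, less where a joint would pass 70% of its speed; a pose out of reach is approached as far as the arm can. A call is refused whole if a number of a shift passes 41.7 or a number of a turn 7.16, either way. A call with a gripper value outside its range is refused whole. OPENING is the finger opening in mm, from 0 to 87, set as the call begins (- or left out, the last holds). The fingers move at their own pace and stop on an object; the grip force is fixed at half the most. Time passes only in rows, so rows that do not move let the fingers close. It gives the time, the measured TCP pose, the force and the opening at its end, in the units of the state.
- bot.read_state(): the state, without advancing time (a new reading comes with each control period).
- bot.capture(name): name is "scene" or "top" or "wrist"; returns a dict with "color" (384x512x3 uint8, red, green, blue), "intrinsics" (3x3 intrinsics, pixels), "pose" (4x4, takes a point from camera to world coordinates). Camera axes: x right, y down, z forward; pixel columns grow to the right and rows downward; lengths in m; the calibration is good to about 2 mm. A picture is of the moment at which its call begins. There is no depth.
- bot.hand_in(): hands the job in, once; it reports no verdict.
The state is a dict: "time_s": time; "joint_positions": joint angles; "qvel": joint speeds; "tau": joint torques, N m; "position": TCP position; "tcp_rot": TCP orientation; "force": force on the tool from outside, world axes, zero at the start; "moment": the same for the moment, N m; "opening": opening from 0.0 (shut) to 1.0 (fully open).
Only numpy, scipy, OpenCV 4.12 (cv2) and the standard library are available. Lean on these libraries where they do the work, as an engineer would, in place of code of your own. Each camera call takes 0.05 s, during which the arm holds its last target.

## Task

Switch the trimming wheel off at its isolator (turn the red handle fully to off), and only then take the dial gauge from its wooden stand and press its spring tip gently on the blue dot on the dish, holding the gauge square to the dish's sloping face with the tip about half pressed in. Finish while still holding the gauge there, steady: do not let go or put it down. Leave the bowls and the bottle where they stand.

Things in the scene. Friction and masses are not known exactly. Their poses are not given: they have to be found in the camera images.
- handle (a joint): Isolator's red bar handle, on a vertical axis at the middle of the box's top. 0 = off: bar along the isolator's x, its white line at the green mark (-x). 1.571 rad = on: bar along its y, white line at the red mark (+y). Grows clockwise from above: switch off by turning anticlockwise a quarter turn. Hard stops at both ends; friction of 0.12 N m keeps it where left. Starts near on.
- handle_grip (a point): Point on the handle's axis, 82.5 mm above the table. The bar is 66 mm long (this point's x axis runs along it, the white line at its -x end), 14 mm wide and 28 mm tall (from 66 to 94 mm above the table), on a round red hub of 48 mm diameter just below. This frame turns with the handle.
- isolator: Grey isolator box 100 x 100 x 55 mm with a round yellow plate on top, fixed to the table; origin at the centre of its underside, z up. It stands on either the left or the right side of the wheel, the gauge's stand on the other.
- stand: Wooden gauge stand, 70 x 70 x 50 mm, fixed to the table; origin at the centre of its underside, z up. A square socket 32 mm wide and 20 mm deep in its top holds the gauge's foot upright; a round hole below leaves the tip free.
- gauge: Dial gauge, about 0.2 kg, loose, upright in the stand: square black stem 28 x 28 x 92 mm and a round dial, 46 mm across, 26 mm thick, facing its +x and -x, centre at z = 84 mm, top at 107 mm. Origin: centre of the stem's underside, z up the stem; in the stand 30 mm above the table, z = 20 mm and up standing free. Fingers close along its x, on the stem's faces, best at z = 65 to 70 mm.
- plunger (a joint): How far the gauge's spring tip is pressed in, in m: 0 = fully out, 0.014 = fully in (hard stop). The spring takes about 0.5 N to start and 450 N/m after that: 3.6 N at 7 mm, about half in, and 6.8 N at 14 mm.
- tip (a point): End of the gauge's spring tip, a steel pin of 10 mm diameter with a round end, on the stem's axis, 22 mm below the stem's underside when out; its z axis points up the stem, like the gauge's.
- dish: White oblong dish, upside down, clamped on the wheel's round tilted head: 190 mm along its y, 90 along x, 28 thick, upper face flat. Origin: centre of its lower side, z square to the upper face. That face slopes by 0.26 rad (15 degrees), facing up and towards the wheel's -x, roughly to the robot. Fixed and rigid.
- spot (a point): Centre of the dark blue dot, 20 mm in diameter, on the dish's upper face, 45 mm from the dish's middle along its +y, about 100 mm above the table. Its z axis is square to the face, pointing out of it.
- wheel: The trimming wheel: square blue base 170 x 170 x 30 mm, fixed to the table, with a short column and a tilted aluminium head 210 mm in diameter. Origin at the centre of its underside, z up.
- bowl_blue: Blue bowl, 110 mm across, 50 mm tall, loose; origin under its middle. To be left alone.
- bowl_orange: Orange bowl of the same size, loose. To be left alone.
- bowl_lime: Lime green bowl of the same size, loose. To be left alone.
- bottle: White bottle with an orange cap, 60 mm across, 160 mm tall, loose; origin under its middle. To be left alone.
Not all that is in view belongs to the job. Of the things that look like the stand, the largest one is meant.

How it is judged (in metres and radians):
On the way, in this order (a step that is already met when the one before it is completed fails the run):
1. the isolator's handle is turned to off (within 0.15 rad) (value of joint handle below 0.15 rad), for 0.2 s.
2. the gauge is lifted out of its stand by the fingers (height (world z) of gauge above 0.06 m and contact force between the fingers and gauge above 1 N and contact force between gauge and stand below 0.1 N), for 0.2 s.
At the end, for the whole second after the job is handed in: For the last second: fingers hold the gauge (>2 N) off its stand, still; tip within 10 mm of the dot's centre, pressed in 3 to 11.5 mm with 0.8 to 9 N; stem within 0.12 rad of square to the dish; handle within 0.15 rad of off; bowls and bottle within 30 mm of their starts (value of joint handle below 0.15 rad and distance between tip and spot below 0.01 m and angle between the z axis of gauge and the z axis of spot, either way round below 0.12 rad and angle between gauge's own z axis and vertical below 0.6 rad and value of joint plunger between 0.003 and 0.0115 m and contact force between gauge and dish between 0.8 and 9 N and contact force between the fingers and gauge above 2 N and contact force between gauge and stand below 0.1 N and linear speed of gauge below 0.02 m/s and distance of each of bowl_blue, bowl_orange, bowl_lime, bottle from where it was at the start of the episode below 0.03 m); the arm keeps its last pose, push and grip.
It fails at once if the gauge is pressed on the dish with more than 15 N (contact force between gauge and dish above 15 N).
It fails at once if the gauge is taken out, or touches the dish, while the isolator is not off (value of joint handle above 0.3 rad and (contact force between gauge and dish above 0.3 N or height (world z) of gauge above 0.06 m)).
It fails at once if a bowl or the bottle is pushed more than 30 mm or knocked over (distance of any of bowl_blue, bowl_orange, bowl_lime, bottle from where it was at the start of the episode above 0.03 m or angle between any of bowl_blue, bowl_orange, bowl_lime, bottle's own z axis and vertical above 0.5 rad).
It also fails if it takes over 64 s, if anything falls off the work surface, if the arm or the gripper's body presses on something with over 40 N, if the wrist force passes 120 N, or if a joint passes its speed limit or range.

## Working session

There is one attempt and no reset: what is moved stays moved. The work goes in short steps, Python scripts to look and compute and a shell command to move; the robot and the scene stay as the last step left them, time stands still between calls to the robot, and variables do not carry over. Pictures are saved under pics/ and viewed, and the job is handed in when it is done.

```bash
ls; mkdir -p pics
python3 - <<'E'
from rig import bot
import cv2,numpy as np
for n in ["scene","top","wrist"]:
    c=bot.capture(n); cv2.imwrite(f"pics/{n}0.png",c["color"][:,:,::-1]); print(n,c["intrinsics"],c["pose"].round(3) if hasattr(c["pose"],'round') else c["pose"])
s=bot.read_state(); print(s)
E
```

```text
pics
scene [[419.4926342    0.         254.95604239]
 [  0.         419.4926342  193.93281703]
 [  0.           0.           1.        ]] [[-0.065  0.532 -0.844  1.495]
 [ 0.998  0.017 -0.066  0.076]
 [-0.021 -0.847 -0.532  0.695]
 [ 0.     0.     0.     1.   ]]
top [[477.2648488    0.         248.39034412]
 [  0.         477.2648488  194.11402729]
 [  0.           0.           1.        ]] [[-1.000e-03 -9.980e-01  5.600e-02  4.930e-01]
 [-1.000e+00  1.000e-03  2.000e-03 -6.000e-03]
 [-2.000e-03 -5.600e-02 -9.980e-01  1.241e+00]
 [ 0.000e+00  0.000e+00  0.000e+00  1.000e+00]]
wrist [[273.16711611   0.         254.11555809]
 [  0.         273.16711611 196.10181619]
 [  0.           0.           1.        ]] [[ 0.359 -0.897 -0.257  0.294]
 [-0.933 -0.346 -0.096 -0.554]
 [-0.003  0.275 -0.962  0.385]
 [ 0.     0.     0.     1.   ]]
{'time_s': 0.15, 'joint_positions': array([-7.90964874e+01,  3.02671393e+01,  8.21403432e+01, -9.84054468e-04,
        6.76877112e+01, -1.02278212e+01]), 'qvel': array([-0.14227242, -0.17335092, -0.16510343, -0.02736213,  0.0485119 ,
       -0.02555532]), 'tau': array([ 2.89973686e-04, -4.40430021e+01, -1.76843101e+01,  6.33210386e-02,
        5.52626140e-02, -1.10605160e-04]), 'position': array([ 0.22523015, -0.58242395,  0.23278747]), 'tcp_rot': array([[-3.29873399e-04,  3.60512789e-01, -9.32754212e-01],
       [ 1.62844290e-03, -9.32752832e-01, -3.60512832e-01],
       [-9.99998620e-01, -1.63786057e-03, -2.79384146e-04]]), 'force': array([-0.16933843,  1.02168453,  0.0346882 ]), 'moment': array([ 0.02906999, -0.0549106 , -0.01673625]), 'opening': 1.0001187608536348}
```

View pics/scene0.png

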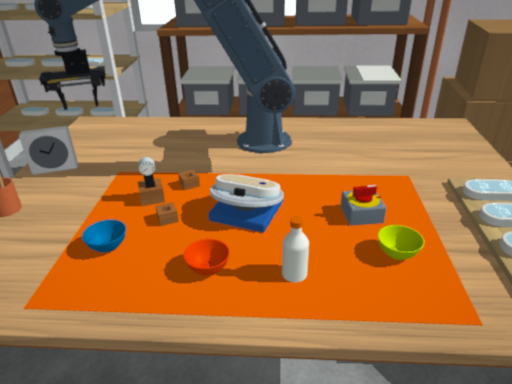

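View pics/top0.png

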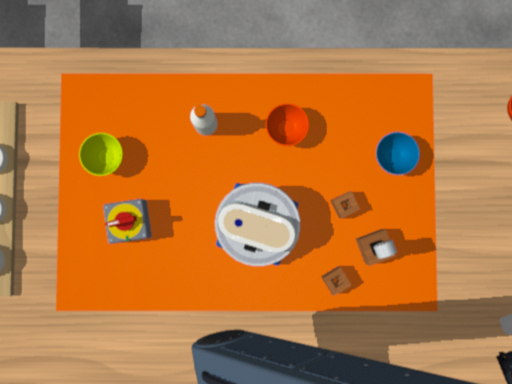

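View pics/wrist0.png

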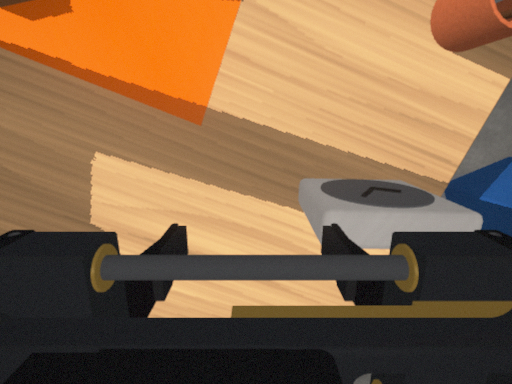

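Overhead view: the isolator is at about (127,221), the wheel and dish at (258,224), and the blue dot at (239,223). There are three stand-like blocks, at (378,247) with the gauge, (347,205) and (337,280). I'll enlarge these.

Run:
```python
import cv2,numpy as np
t=cv2.imread("pics/top0.png"); s=cv2.imread("pics/scene0.png")
def crop(im,x,y,w,h,k): return cv2.resize(im[y:y+h,x:x+w],None,fx=k,fy=k,interpolation=cv2.INTER_CUBIC)
cv2.imwrite("pics/c_iso.png",crop(t,97,191,60,60,10))
cv2.imwrite("pics/c_st.png",crop(t,315,185,100,110,5))
cv2.imwrite("pics/c_wh.png",crop(t,208,174,100,100,6))
cv2.imwrite("pics/c_sc.png",np.hstack([crop(s,125,145,90,90,4),crop(s,325,165,90,90,4)]))
```

```text
(no output)
```

View pics/c_iso.png

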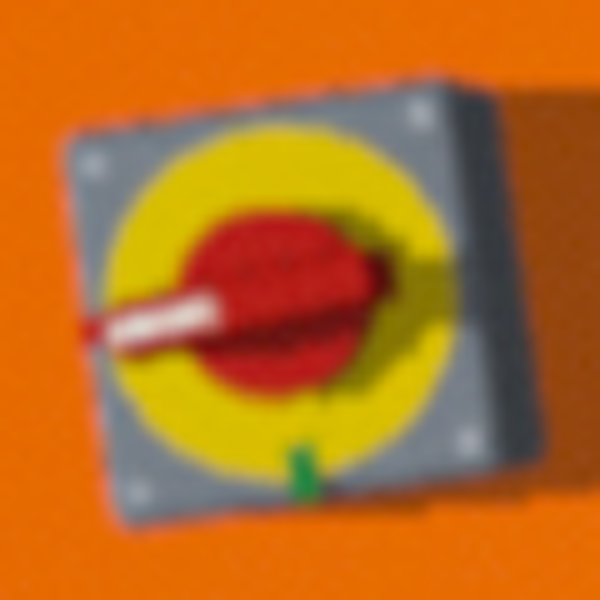

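View pics/c_st.png

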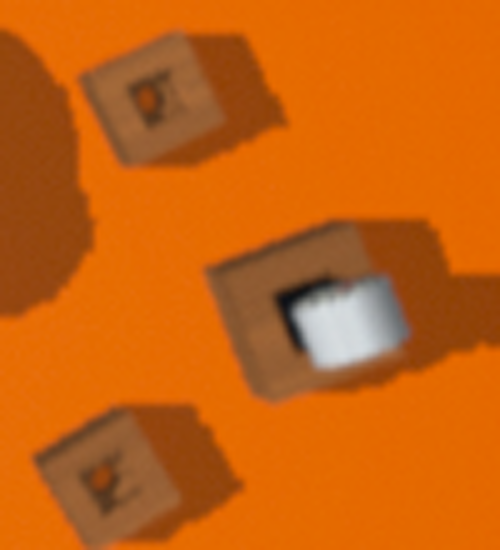

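View pics/c_wh.png

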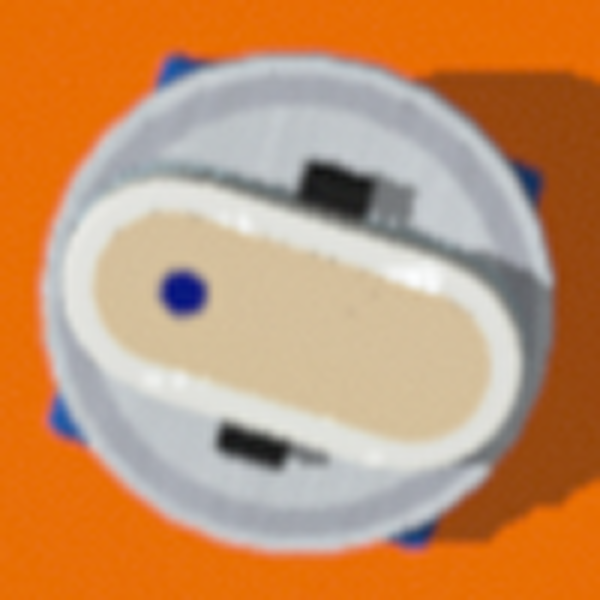

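View pics/c_sc.png

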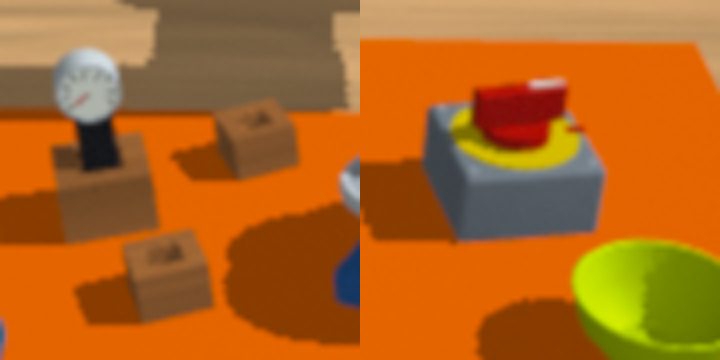

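```bash
cat > h.py <<'E'
import numpy as np,cv2
from rig import bot
def ray(c,u,v):
    d=np.linalg.inv(c["intrinsics"])@[u,v,1]; P=np.array(c["pose"]); return P[:3,3],P[:3,:3]@d
def plane(c,uv,z):
    o,d=ray(c,*uv); return o+d*(z-o[2])/d[2]
def proj(c,p):
    P=np.array(c["pose"]); q=c["intrinsics"]@(P[:3,:3].T@(np.asarray(p)-P[:3,3])); return q[:2]/q[2]
def tri(pairs):
    A=np.zeros((3,3));b=np.zeros(3)
    for c,uv in pairs:
        o,d=ray(c,*uv); d=d/np.linalg.norm(d); M=np.eye(3)-np.outer(d,d); A+=M;b+=M@o
    return np.linalg.solve(A,b)
def crop(im,x,y,w,h,k,name):
    cv2.imwrite(name,cv2.resize(im[y:y+h,x:x+w,::-1],None,fx=k,fy=k,interpolation=cv2.INTER_CUBIC))
def un(pts,x,y,k): return [((u+.5)/k-.5+x,(v+.5)/k-.5+y) for u,v in pts]
def togo(target,yang=None):
    "tool-frame mm to a target TCP position (after yawing y to world angle yang deg), and yaw"
    s=bot.read_state(); R=s["tcp_rot"]; a=np.degrees(np.arctan2(R[1,1],R[0,1]))
    yaw=0
    if yang is not None:
        yaw=-((yang-a+180)%360-180); 
    b=np.radians(a-yaw); y=np.array([np.cos(b),np.sin(b),0]);x=np.array([0,0,-1.]);z=np.cross(x,y)
    d=(np.asarray(target)-s["position"])*1000
    print("t",round(s["time_s"],2),"pos",s["position"].round(4),"yang",a.round(2),"yaw",round(yaw,2),"dp after yaw",np.round([d@x,d@y,d@z],1),"tilt",R[:,0].round(4),"F",np.round(s["force"],1),"open",round(s["opening"]*87,1))
def report(): togo(bot.read_state()["position"])
E
python3 - <<'E'
from h import *
c=bot.capture("top")
P=[plane(c,p,.055) for p in un([(70,135),(450,80),(495,460),(125,525)],97,191,10)]
P=np.array(P);print("iso",P.round(4),P.mean(0).round(4)); e=P[0]-P[1]; print(np.degrees(np.arctan2(e[1],e[0])),np.linalg.norm(e))
e=P[3]-P[2];print(np.degrees(np.arctan2(e[1],e[0])),np.linalg.norm(e))
e=P[0]-P[3];print(np.degrees(np.arctan2(e[1],e[0])),np.linalg.norm(e))
B=[plane(c,p,.094) for p in un([(95,330),(385,272)],97,191,10)];B=np.array(B)
print("bar",B.round(4),B.mean(0),np.linalg.norm(B[0]-B[1]));e=B[0]-B[1];print(np.degrees(np.arctan2(e[1],e[0])))
# stand top z .05
S=np.array([plane(c,p,.05) for p in un([(208,268),(350,222)],315,185,5)]);print("stand",S.round(4)); e=S[0]-S[1];print(np.degrees(np.arctan2(e[1],e[0])),np.linalg.norm(e))
S=np.array([plane(c,p,.05) for p in un([(208,268),(272,402)],315,185,5)]);e=S[0]-S[1];print(S[1],np.degrees(np.arctan2(e[1],e[0])),np.linalg.norm(e))
D=plane(c,un([(184,294)],208,174,6)[0],.1);print("dot",D)
E=np.array([plane(c,p,.1) for p in un([(66,270),(522,365)],208,174,6)]);print(E);e=E[0]-E[1];print(np.degrees(np.arctan2(e[1],e[0])),np.linalg.norm(e))
togo([0,0,0],10)
E
```

```text
iso [[0.5348 0.3561 0.055 ]
 [0.5485 0.2618 0.055 ]
 [0.4542 0.2495 0.055 ]
 [0.4382 0.3409 0.055 ]] [0.4939 0.3021 0.055 ]
98.2188899177009 0.09535786505801351
99.91805788938558 0.09283333221744229
8.952281373876419 0.09778851974225844
bar [[0.4866 0.3375 0.094 ]
 [0.5005 0.268  0.094 ]] [0.49356102 0.30274161 0.094     ] 0.07081138078130905
101.2884371518597
stand [[ 0.4497 -0.2719  0.05  ]
 [ 0.4725 -0.3429  0.05  ]]
107.79748376342341 0.07449082164229934
[ 0.38354447 -0.30277033  0.05      ] 24.975041492886657 0.0729953630157581
dot [0.48878724 0.02007524 0.1       ]
[[ 0.49834708  0.06703858  0.1       ]
 [ 0.46056875 -0.11416092  0.1       ]]
78.22309407125718 0.1850958184709489
t 0.2 pos [ 0.2252 -0.5825  0.2329] yang -68.87 yaw -78.87 dp after yaw [ 232.9 -120.7 -612.8] tilt [-3.0e-04  1.3e-03 -1.0e+00] F [-0.   0.1 -0.3] open 87.2
```

```bash
python3 -m inch '{"dp":[[0,0,0],[0,0,0],[0,0,0],[0,0,0],[0,0,0],[0,0,0],[0,0,0],[0,0,0],[0,0,0],[0,0,0],[0,0,0],[0,0,0]],"yaw":[-6.67,-6.67,-6.67,-6.67,-6.67,-6.67,-6.67,-6.67,-6.67,-6.67,-6.67,-6.67]}'; python3 -c "
from h import *
togo([.42,-.1,.24])
togo([.494,.302,.2],11)"
```

```text
time_s: 1.2
position: [0.2253, -0.5827, 0.2333]
tcp_rot: [[-0.0, 0.98, 0.199], [0.001, 0.199, -0.98], [-1.0, 0.0, -0.001]]
force: [-0.1, -0.1, -0.9]
opening: 0.997
t 1.2 pos [ 0.2253 -0.5827  0.2333] yang 11.5 yaw 0 dp after yaw [  -6.7  287.  -434.2] tilt [-1.e-04  6.e-04 -1.e+00] F [-0.1 -0.1 -0.9] open 86.7
t 1.2 pos [ 0.2253 -0.5827  0.2333] yang 11.5 yaw 0.5 dp after yaw [  33.3  432.6 -817.2] tilt [-1.e-04  6.e-04 -1.e+00] F [-0.1 -0.1 -0.9] open 86.7
```

```bash
python3 -m inch '{"dp":[[0,24,-34],[0,24,-34],[0,24,-34],[0,24,-34],[0,24,-34],[0,24,-34],[0,24,-34],[0,24,-34],[0,24,-34],[0,24,-34],[0,24,-34],[0,24,-34]],"yaw":[0,0,0,0,0,0,0,0,0,0,0,0]}';python3 -m inch '{"dp":[[0,12,-34],[0,12,-34],[0,12,-34],[0,12,-34],[0,12,-34],[0,12,-34],[0,12,-34],[0,12,-34],[0,12,-34],[0,12,-34],[0,12,-34],[0,12,-34],[0,0,0],[0,0,0]],"yaw":[0,0,0,0,0,0,0,0,0,0,0,0,0,0]}'; python3 -c "
from h import *
togo([.494,.302,.079],11.3)
c=bot.capture('wrist');cv2.imwrite('pics/w1.png',c['color'][:,:,::-1])
for p in [[.494,.302,.094],[.4866,.3375,.094],[.5005,.268,.094]]: print(proj(c,p))"
```

```text
time_s: 2.2
position: [0.4292, -0.125, 0.2337]
tcp_rot: [[0.0, 0.981, 0.193], [-0.0, 0.193, -0.981], [-1.0, 0.0, 0.0]]
force: [0.6, 0.1, 0.0]
opening: 0.997
time_s: 3.37
position: [0.4907, 0.303, 0.2331]
tcp_rot: [[-0.0, 0.98, 0.197], [-0.0, 0.197, -0.98], [-1.0, -0.0, 0.0]]
force: [-0.2, -1.0, 0.3]
opening: 0.999
t 3.37 pos [0.4907 0.303  0.2331] yang 11.38 yaw 0.08 dp after yaw [154.1   3.    1.6] tilt [-1.e-04 -3.e-04 -1.e+00] F [-0.2 -1.   0.3] open 86.9
[258.16235384 192.05178221]
[258.02279778 159.21957726]
[257.78187295 221.43293904]
```

View pics/w1.png

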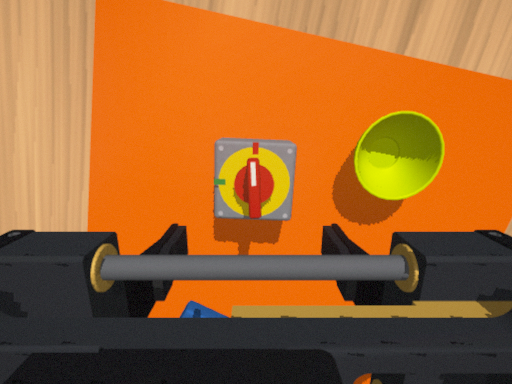

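```bash
python3 -c "
from h import *
c=bot.capture('wrist');crop(c['color'],205,130,100,100,6,'pics/w1c.png');print(c['pose'])
for p in [(253,160),(254.5,217),(253.7,188.5)]: print(plane(c,p,.094))"
```

```text
[[ 0.98093027  0.18741509  0.05149161  0.4745089 ]
 [ 0.19434978 -0.94311469 -0.26974588  0.37669554]
 [-0.00199196  0.27460928 -0.96155383  0.38487837]
 [ 0.          0.          0.          1.        ]]
[0.48113107 0.33416521 0.094     ]
[0.49529459 0.27104336 0.094     ]
[0.48794964 0.30352638 0.094     ]
```

View pics/w1c.png

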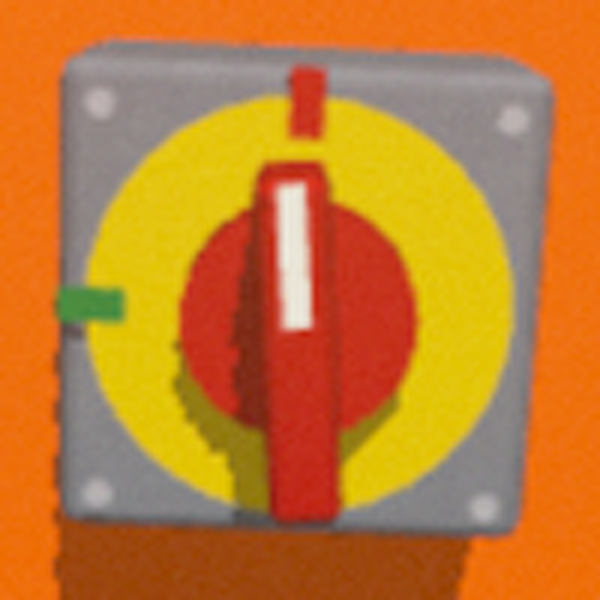

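```bash
python3 -m inch '{"dp":[[30,0,0],[30,0,0],[30,0,0],[20,0,0],[0,0,0],[0,0,0]],"yaw":[0,0,0,0,0,0]}'; python3 -c "
from h import *
togo([.491,.3035,.079],11.3)
c=bot.capture('wrist');cv2.imwrite('pics/w2.png',c['color'][:,:,::-1])"
```

```text
time_s: 3.97
position: [0.4905, 0.2997, 0.1229]
tcp_rot: [[-0.003, 0.981, 0.192], [-0.001, 0.192, -0.981], [-1.0, -0.003, 0.001]]
force: [-0.0, 0.4, 0.5]
opening: 0.998
t 3.97 pos [0.4905 0.2997 0.1229] yang 11.06 yaw -0.24 dp after yaw [43.9  1.2 -3.7] tilt [-0.0028 -0.0012 -1.    ] F [-0.   0.4  0.5] open 86.8
```

View pics/w2.png

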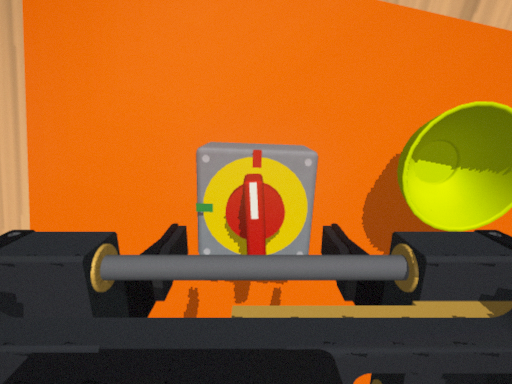

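The bar runs from (254,178) down to (257,252), centred between the jaws and about 2° off square, so I'm lowering and gripping.

```bash
python3 -m inch '{"dp":[[22,0,-1],[22,0,-1],[0,0,-1],[0,0,0]],"yaw":[0,0,0,0]}'; python3 -m inch '{"dp":[[0,0,0],[0,0,0],[0,0,0],[0,0,0],[0,0,0],[0,0,0],[0,0,0]],"yaw":[0,0,0,0,0,0,0]}' 8; python3 -c "
from h import *
report()
c=bot.capture('wrist');cv2.imwrite('pics/w3.png',c['color'][:,:,::-1])"
```

```text
time_s: 4.35
position: [0.4909, 0.3042, 0.0806]
tcp_rot: [[0.0, 0.981, 0.193], [0.0, 0.193, -0.981], [-1.0, 0.001, -0.0]]
force: [0.2, 0.2, 1.1]
opening: 1.001
time_s: 4.93
position: [0.4905, 0.3043, 0.0797]
tcp_rot: [[0.0, 0.981, 0.194], [0.0, 0.194, -0.981], [-1.0, 0.0, -0.0]]
force: [0.5, -0.4, -1.2]
opening: 0.556
t 4.93 pos [0.4905 0.3043 0.0797] yang 11.17 yaw 0 dp after yaw [0. 0. 0.] tilt [ 2.e-04  1.e-04 -1.e+00] F [ 0.5 -0.4 -1.2] open 48.3
```

View pics/w3.png

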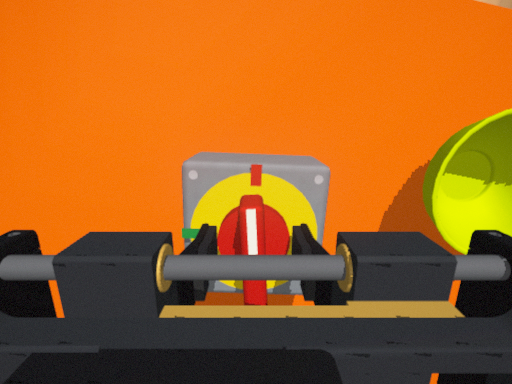

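```bash
python3 -m inch '{"dp":[[0,0,0],[0,0,0],[0,0,0],[0,0,0],[0,0,0],[0,0,0],[0,0,0],[0,0,0]],"yaw":[0,0,0,0,0,0,0,0]}'; python3 -m inch '{"dp":[[0,0,0],[0,0,0],[0,0,0]],"yaw":[-4,-4,-4]}'; python3 -c "
from h import *
report(); print(bot.read_state()['moment'])"
```

```text
time_s: 5.65
position: [0.49, 0.3042, 0.0794]
tcp_rot: [[-0.001, 0.981, 0.194], [-0.0, 0.194, -0.981], [-1.0, -0.001, 0.0]]
force: [-1.8, -0.0, 0.7]
opening: 0.159
time_s: 5.9
position: [0.4895, 0.3041, 0.0795]
tcp_rot: [[-0.002, 0.918, 0.396], [-0.0, 0.396, -0.918], [-1.0, -0.002, -0.001]]
force: [-3.8, -0.2, 1.7]
opening: 0.159
t 5.9 pos [0.4895 0.3041 0.0795] yang 23.32 yaw 0 dp after yaw [0. 0. 0.] tilt [-2.2e-03 -3.0e-04 -1.0e+00] F [-3.8 -0.2  1.7] open 13.9
[-0.00922425  0.29061588 -0.17584138]
```

Gripped at 13.9 mm and turning with a small load. I'll continue the turn to the stop.

```bash
python3 -m inch '{"dp":[[0,0,0],[0,0,0],[0,0,0],[0,0,0],[0,0,0],[0,0,0],[0,0,0],[0,0,0],[0,0,0],[0,0,0],[0,0,0],[0,0,0],[0,0,0]],"yaw":[-6,-6,-6,-6,-6,-6,-6,-6,-6,-6,-6,-6,0]}'; python3 -c "
from h import *
report(); print(bot.read_state()['moment'])
c=bot.capture('wrist');cv2.imwrite('pics/w4.png',c['color'][:,:,::-1])"
```

```text
time_s: 6.98
position: [0.4879, 0.3015, 0.0794]
tcp_rot: [[-0.006, -0.095, 0.995], [-0.005, 0.995, 0.095], [-1.0, -0.005, -0.007]]
force: [-4.2, -7.7, 5.7]
opening: 0.159
t 6.98 pos [0.4879 0.3015 0.0794] yang 95.47 yaw 0 dp after yaw [0. 0. 0.] tilt [-0.0061 -0.0054 -1.    ] F [-4.2 -7.7  5.7] open 13.9
[-1.02914289  0.42157449  0.08826236]
```

View pics/w4.png

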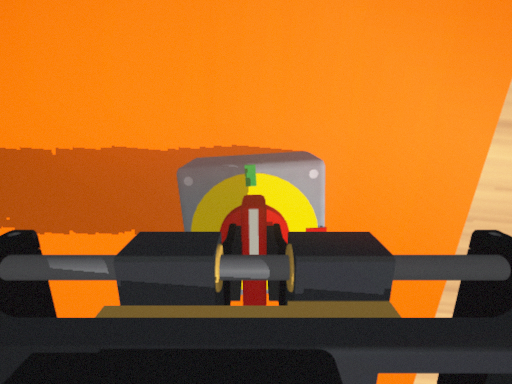

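```bash
python3 -m inch '{"dp":[[0,0,0],[0,0,0],[0,0,0]],"yaw":[-2,-2,0]}'; python3 -c "
from h import *
report(); print(bot.read_state()['moment'])";  python3 -m inch '{"dp":[[0,0,0],[0,0,0],[0,0,0],[0,0,0]],"yaw":[-2,-2,0,0]}'; python3 -c "
from h import *
report(); print(bot.read_state()['moment'])"
```

```text
time_s: 7.28
position: [0.4879, 0.3014, 0.0794]
tcp_rot: [[-0.006, -0.16, 0.987], [-0.005, 0.987, 0.16], [-1.0, -0.004, -0.007]]
force: [-4.8, -7.4, 5.1]
opening: 0.157
t 7.28 pos [0.4879 0.3014 0.0794] yang 99.21 yaw 0 dp after yaw [0. 0. 0.] tilt [-0.0062 -0.0052 -1.    ] F [-4.8 -7.4  5.1] open 13.6
[-1.180709    0.35786125 -0.34803234]
time_s: 7.62
position: [0.4879, 0.3014, 0.0794]
tcp_rot: [[-0.006, -0.226, 0.974], [-0.005, 0.974, 0.226], [-1.0, -0.003, -0.007]]
force: [-3.9, -7.9, 5.6]
opening: 0.161
t 7.62 pos [0.4879 0.3014 0.0794] yang 103.06 yaw 0 dp after yaw [0. 0. 0.] tilt [-0.0065 -0.0048 -1.    ] F [-3.9 -7.9  5.6] open 14.0
[-1.26704721  0.4306994  -0.65047007]
```

```bash
python3 -m inch '{"dp":[[0,0,0],[0,0,0],[0,0,0],[0,0,0],[0,0,0],[0,0,0],[-30,0,0],[-30,0,0],[-30,0,0],[-30,0,0],[-20,0,0],[0,0,0],[0,0,0]],"yaw":[0,0,0,0,0,0,0,0,0,0,0,0,0]}' 87; python3 -c "
from h import *
report()
c=bot.capture('wrist');cv2.imwrite('pics/w5.png',c['color'][:,:,::-1])
c=bot.capture('top');crop(c['color'],97,191,60,60,6,'pics/t5.png')
crop(c['color'],315,185,100,110,7,'pics/t5s.png')"
```

```text
time_s: 8.7
position: [0.4911, 0.3047, 0.2209]
tcp_rot: [[0.003, -0.228, 0.974], [0.001, 0.974, 0.228], [-1.0, 0.0, 0.003]]
force: [-0.9, 0.4, -0.8]
opening: 0.983
t 8.7 pos [0.4911 0.3047 0.2209] yang 103.19 yaw 0 dp after yaw [0. 0. 0.] tilt [ 0.0032  0.0013 -1.    ] F [-0.9  0.4 -0.8] open 85.5
```

View pics/w5.png

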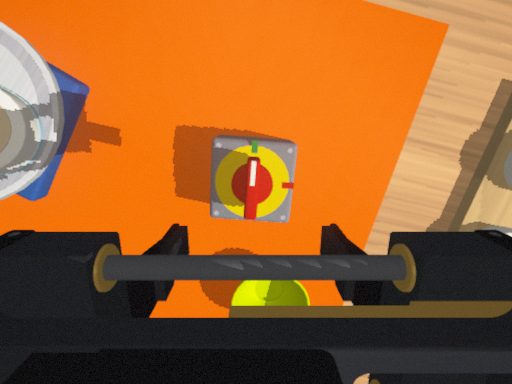

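View pics/t5s.png

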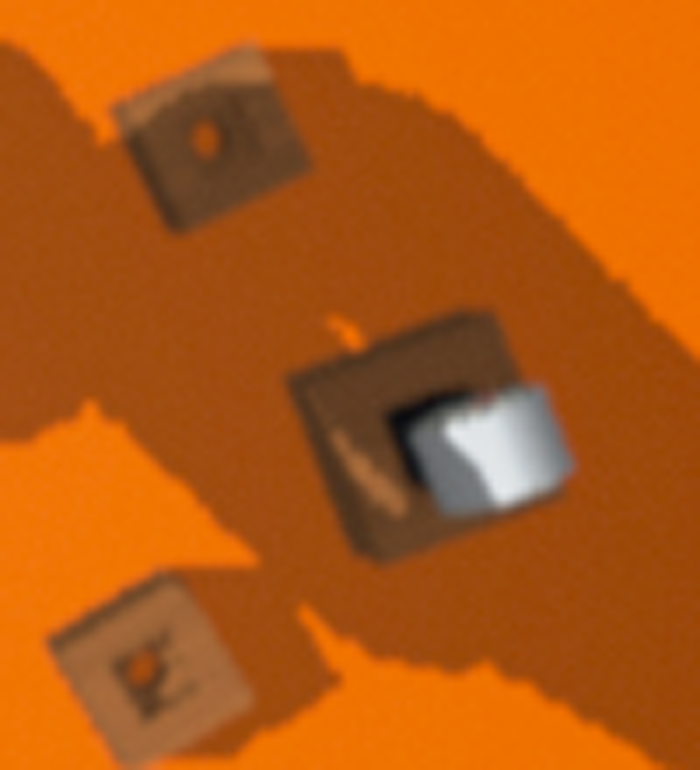

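```bash
python3 -m inch '{"dp":[[-3,0,0],[-3,0,0],[-3,0,0],[-3,0,0],[-3,0,0],[-3,0,0],[-3,0,0],[-3,0,0],[-3,0,0],[-3,0,0],[-3,0,0],[-3,0,0]],"yaw":[6.9,6.9,6.9,6.9,6.9,6.9,6.9,6.9,6.9,6.9,6.9,6.9]}'; python3 -c "
from h import *
togo([.428,-.323,.24],20)"
```

```text
time_s: 9.8
position: [0.4894, 0.3038, 0.2534]
tcp_rot: [[-0.004, 0.94, 0.342], [-0.002, 0.342, -0.94], [-1.0, -0.004, 0.0]]
force: [0.2, 0.0, 0.2]
opening: 0.997
t 9.8 pos [0.4894 0.3038 0.2534] yang 20.03 yaw 0.03 dp after yaw [  13.4 -272.1  568. ] tilt [-0.0042 -0.0016 -1.    ] F [0.2 0.  0.2] open 86.8
```

```bash
python3 -m inch '{"dp":[[0,-17,35.5],[0,-17,35.5],[0,-17,35.5],[0,-17,35.5],[0,-17,35.5],[0,-17,35.5],[0,-17,35.5],[0,-17,35.5],[0,-17,35.5],[0,-17,35.5],[0,-17,35.5],[0,-17,35.5],[0,-17,35.5],[0,-17,35.5],[0,-17,35.5],[0,-17,35.5],[0,0,0],[0,0,0],[0,0,0]],"yaw":[0,0,0,0,0,0,0,0,0,0,0,0,0,0,0,0,0,0,0]}'; python3 -c "
from h import *
togo([.428,-.323,.24],20)
c=bot.capture('wrist');cv2.imwrite('pics/w6.png',c['color'][:,:,::-1]);crop(c['color'],190,120,130,110,6,'pics/w6c.png')
c=bot.capture('scene');crop(c['color'],125,145,90,90,6,'pics/s6.png')
c=bot.capture('top');cv2.imwrite('pics/t6.png',c['color'][:,:,::-1])"
```

```text
time_s: 11.38
position: [0.4323, -0.3219, 0.2537]
tcp_rot: [[-0.003, 0.938, 0.347], [0.004, 0.347, -0.938], [-1.0, -0.001, -0.005]]
force: [0.4, 0.4, -1.3]
opening: 1.003
t 11.38 pos [ 0.4323 -0.3219  0.2537] yang 20.32 yaw 0.32 dp after yaw [13.7 -4.4 -0.4] tilt [-0.0028  0.0038 -1.    ] F [ 0.4  0.4 -1.3] open 87.3
```

View pics/w6.png

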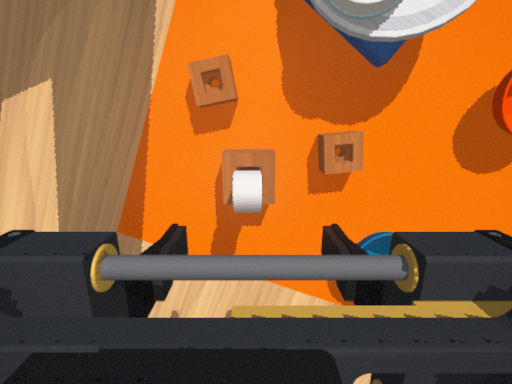

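View pics/w6c.png

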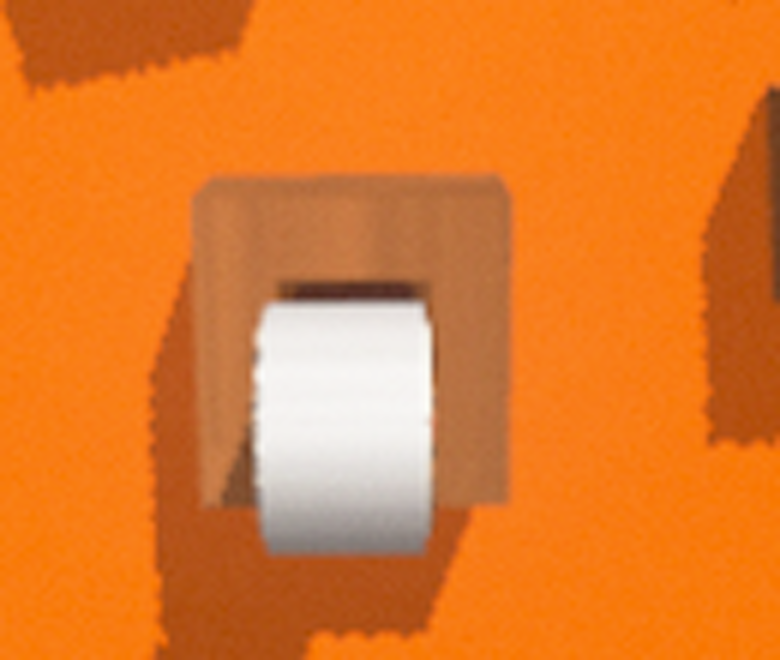

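View pics/s6.png

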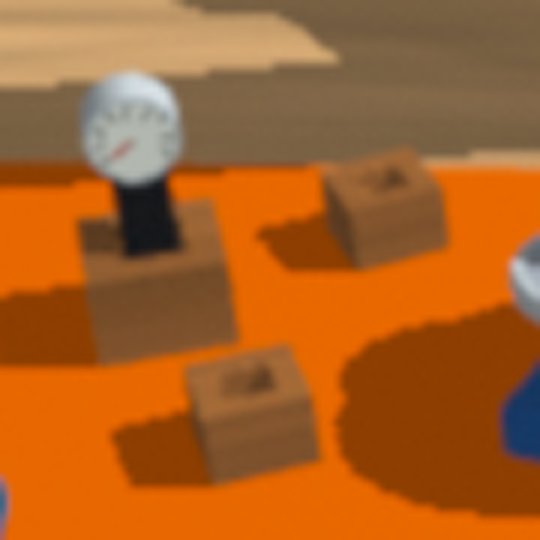

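The wooden blocks are at (212,82), (342,152) and (248,178). The one at (248,178) is clearly the largest and holds the gauge, so that's the one. The gauge is already square to the jaws, so I'll fit its position.

```bash
python3 -c "
from h import *
from scipy.optimize import least_squares
c=bot.capture('wrist'); a=np.radians(20.3)
t=np.linspace(0,2*np.pi,121)
def sil(p):
    X=np.array([np.cos(a),np.sin(a),0]);Y=np.array([-np.sin(a),np.cos(a),0])
    q=np.array([proj(c,np.r_[p,.114]+s*.013*X+.023*(np.cos(k)*Y+np.array([0,0,1])*np.sin(k))) for s in(-1,1) for k in t])
    return np.array([q[:,0].min(),q[:,0].max(),q[:,1].min(),q[:,1].max()])
obs=np.array([252/6+190,434/6+190,299/6+120,553/6+120])-.4
r=least_squares(lambda p:sil(p)-obs,[.428,-.323]);print(r.x,r.fun)
# stand top from wrist
S=np.array([plane(c,p,.05) for p in un([(195,195),(510,195),(510,505),(203,505)],190,120,6)]);print(S.mean(0),S.round(4)); 
print('stand centre (top cam est) .428 -.3228')
togo([*r.x,.0],20.3)
t=bot.capture('top');print(proj(t,[*r.x,.137]))
"
```

```text
[ 0.42477424 -0.32400171] [ 2.46720011 -2.46747484  0.28166611 -0.36677201]
[ 0.42498378 -0.32409375  0.05      ] [[ 0.3805 -0.3031  0.05  ]
 [ 0.4445 -0.2794  0.05  ]
 [ 0.4703 -0.3447  0.05  ]
 [ 0.4047 -0.3692  0.05  ]]
stand centre (top cam est) .428 -.3228
t 11.58 pos [ 0.4332 -0.3212  0.2552] yang 20.48 yaw 0.18 dp after yaw [255.2  -8.9  -0.3] tilt [-9.0e-04  1.2e-03 -1.0e+00] F [-0.1  0.6 -0.6] open 87.1
[387.44830814 250.43185604]
```

```bash
python3 -c "
from h import *
c=bot.capture('top');crop(c['color'],335,215,80,70,8,'pics/t6c.png')"
```

```text
(no output)
```

View pics/t6c.png

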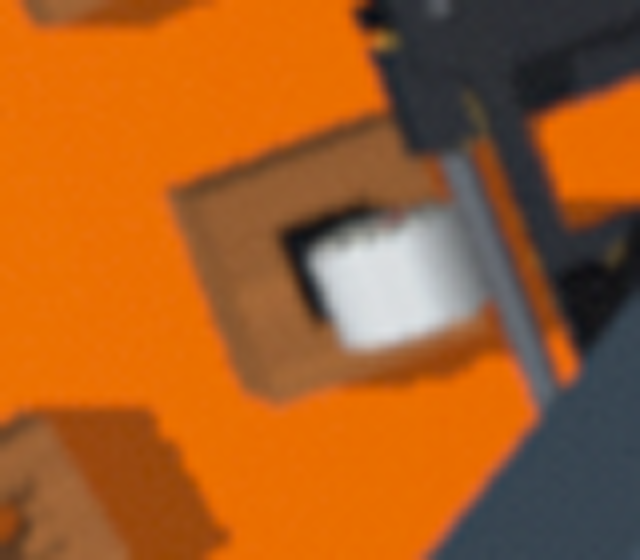

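```bash
python3 -m inch '{"dp":[[0,-8.5,0],[30,0,0],[30,0,0],[30,0,0],[0,0,0],[0,0,0],[0,0,0]],"yaw":[0,0,0,0,0,0,0]}'; python3 -c "
from h import *
togo([.425,-.324,.089],20.3)
c=bot.capture('wrist');cv2.imwrite('pics/w7.png',c['color'][:,:,::-1])"
```

```text
time_s: 12.27
position: [0.4257, -0.3266, 0.1668]
tcp_rot: [[0.001, 0.937, 0.348], [-0.002, 0.348, -0.937], [-1.0, 0.001, 0.002]]
force: [-0.3, -0.0, 0.5]
opening: 1.0
t 12.27 pos [ 0.4257 -0.3266  0.1668] yang 20.38 yaw 0.08 dp after yaw [77.8  0.2 -2.7] tilt [ 0.0012 -0.0016 -1.    ] F [-0.3 -0.   0.5] open 87.0
```

View pics/w7.png

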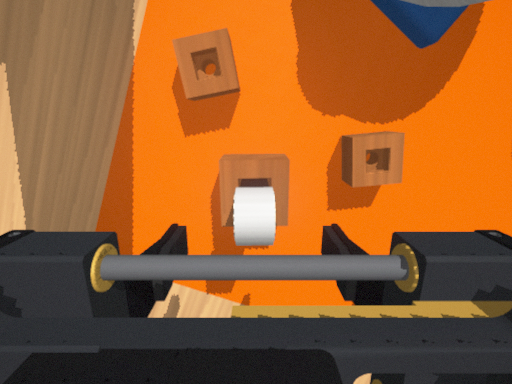

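```bash
python3 -m inch '{"dp":[[25,0,0],[25,0,0],[15,0,-1],[10,0,0],[0,0,0],[0,0,0]],"yaw":[0,0,0,0,0,0]}'; python3 -m inch '{"dp":[[0,0,0],[0,0,0],[0,0,0],[0,0,0],[0,0,0],[0,0,0],[0,0,0]],"yaw":[0,0,0,0,0,0,0]}' 40; python3 -c "
from h import *
togo([.425,-.324,.089],20.3)
c=bot.capture('wrist');cv2.imwrite('pics/w8.png',c['color'][:,:,::-1])"
```

```text
time_s: 12.82
position: [0.4255, -0.3256, 0.0915]
tcp_rot: [[0.001, 0.937, 0.348], [-0.001, 0.348, -0.937], [-1.0, 0.001, 0.002]]
force: [0.1, -0.2, 0.3]
opening: 1.004
time_s: 13.4
position: [0.4249, -0.325, 0.0906]
tcp_rot: [[0.0, 0.937, 0.348], [-0.0, 0.348, -0.937], [-1.0, 0.0, 0.0]]
force: [0.2, -0.8, -0.4]
opening: 0.55
t 13.4 pos [ 0.4249 -0.325   0.0906] yang 20.37 yaw 0.07 dp after yaw [ 1.6  0.4 -0.9] tilt [ 1.e-04 -1.e-04 -1.e+00] F [ 0.2 -0.8 -0.4] open 47.8
```

View pics/w8.png

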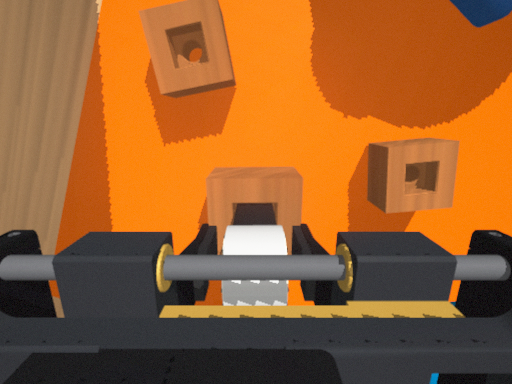

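```bash
python3 -m inch '{"dp":[[1,0,-0.5],[0,0,0],[0,0,0],[0,0,0],[0,0,0],[0,0,0],[0,0,0],[0,0,0],[0,0,0],[-4,0,0],[-4,0,0],[0,0,0],[0,0,0]],"yaw":[0,0,0,0,0,0,0,0,0,0,0,0,0]}' 20; python3 -c "
from h import *
report()
c=bot.capture('wrist');crop(c['color'],160,140,190,180,4,'pics/w9.png')
c=bot.capture('scene');crop(c['color'],125,145,60,60,10,'pics/s9.png')"
```

```text
time_s: 14.53
position: [0.4249, -0.3247, 0.098]
tcp_rot: [[0.001, 0.937, 0.348], [-0.001, 0.348, -0.937], [-1.0, 0.0, 0.001]]
force: [0.9, -0.1, -3.9]
opening: 0.321
t 14.53 pos [ 0.4249 -0.3247  0.098 ] yang 20.37 yaw 0 dp after yaw [0. 0. 0.] tilt [ 6.e-04 -7.e-04 -1.e+00] F [ 0.9 -0.1 -3.9] open 27.9
```

View pics/w9.png

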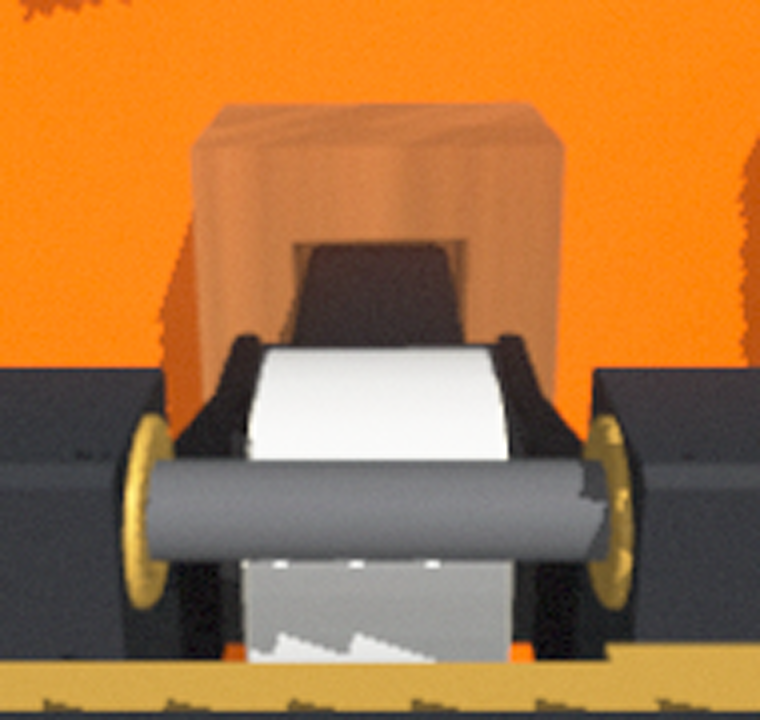

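View pics/s9.png

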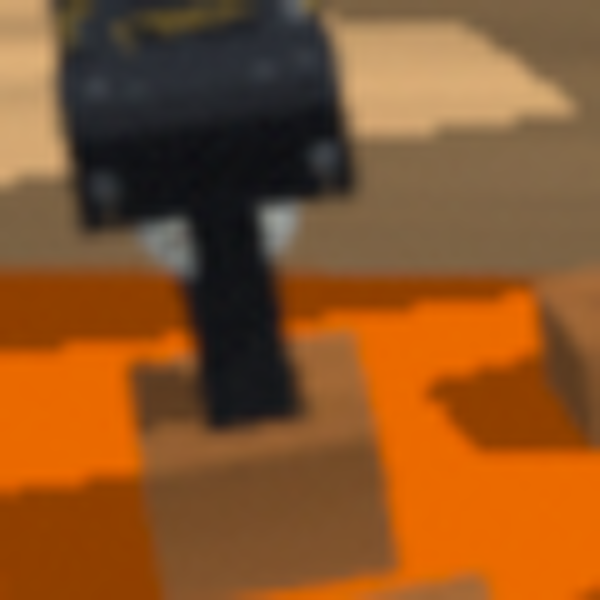

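Gripped at 27.9 mm and lifted 8 mm, with the foot still in the socket. I'll now pull sideways against the socket wall so the stem pivots in the pads.

```bash
python3 -m inch '{"dp":[[0,0,-1.5],[0,0,-1.5],[0,0,-1.5],[0,0,-1.5],[0,0,0],[0,0,0]],"yaw":[0,0,0,0,0,0]}'; python3 -c "
from h import *
report();print(bot.read_state()['moment'])"; python3 -m inch '{"dp":[[0,0,-1.5],[0,0,-1.5],[0,0,-1.5],[0,0,-1.5],[0,0,0],[0,0,0]],"yaw":[0,0,0,0,0,0]}';python3 -c "
from h import *
report();print(bot.read_state()['moment'])
c=bot.capture('wrist');crop(c['color'],160,140,190,180,4,'pics/w10.png')
c=bot.capture('scene');crop(c['color'],125,145,60,60,10,'pics/s10.png')"
```

```text
time_s: 15.13
position: [0.424, -0.3218, 0.0979]
tcp_rot: [[0.003, 0.937, 0.349], [-0.006, 0.349, -0.937], [-1.0, 0.001, 0.007]]
force: [0.6, -6.6, -5.7]
opening: 0.321
t 15.13 pos [ 0.424  -0.3218  0.0979] yang 20.42 yaw 0 dp after yaw [0. 0. 0.] tilt [ 0.0034 -0.0063 -1.    ] F [ 0.6 -6.6 -5.7] open 27.9
[-1.33133328 -0.22567594  0.0583558 ]
time_s: 15.63
position: [0.423, -0.3188, 0.0986]
tcp_rot: [[0.006, 0.937, 0.35], [-0.011, 0.35, -0.937], [-1.0, 0.002, 0.013]]
force: [1.2, -10.0, -5.6]
opening: 0.319
t 15.63 pos [ 0.423  -0.3188  0.0986] yang 20.46 yaw 0 dp after yaw [0. 0. 0.] tilt [ 0.0061 -0.0115 -0.9999] F [  1.2 -10.   -5.6] open 27.8
[-2.09503043 -0.11805259  0.07214501]
```

View pics/w10.png

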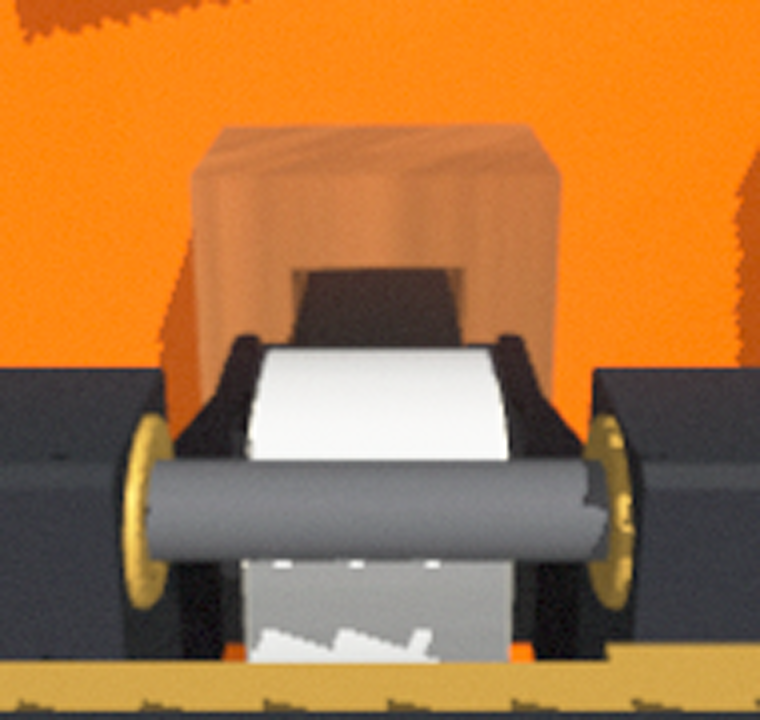

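View pics/s10.png

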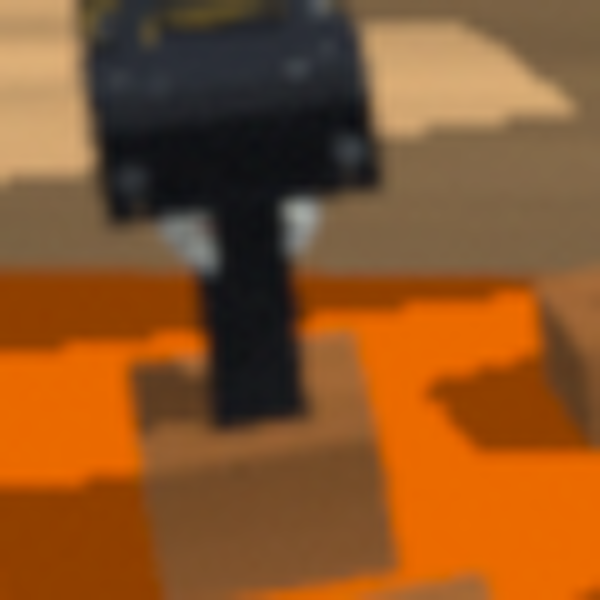

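```bash
python3 -m inch '{"dp":[[0,0,-1.5],[0,0,-1.5],[0,0,-1.5],[0,0,-1.5],[0,0,0],[0,0,0]],"yaw":[0,0,0,0,0,0]}'; python3 -c "
from h import *
report();print(bot.read_state()['moment'])"; python3 -m inch '{"dp":[[0,0,-1.5],[0,0,-1.5],[0,0,-1.5],[0,0,-1.5],[0,0,0],[0,0,0]],"yaw":[0,0,0,0,0,0]}';python3 -c "
from h import *
report();print(bot.read_state()['moment'])
c=bot.capture('scene');crop(c['color'],125,145,60,60,10,'pics/s11.png')"
```

```text
time_s: 16.23
position: [0.4212, -0.3138, 0.0991]
tcp_rot: [[0.007, 0.937, 0.35], [-0.013, 0.35, -0.937], [-1.0, 0.002, 0.014]]
force: [-1.6, -10.8, -2.0]
opening: 0.315
t 16.23 pos [ 0.4212 -0.3138  0.0991] yang 20.47 yaw 0 dp after yaw [0. 0. 0.] tilt [ 0.0068 -0.0128 -0.9999] F [ -1.6 -10.8  -2. ] open 27.4
[-2.25373408e+00  8.40152188e-02 -1.25712856e-03]
time_s: 16.73
position: [0.4191, -0.3081, 0.0992]
tcp_rot: [[0.007, 0.937, 0.35], [-0.013, 0.35, -0.937], [-1.0, 0.002, 0.014]]
force: [-1.0, -10.1, -0.0]
opening: 0.314
t 16.73 pos [ 0.4191 -0.3081  0.0992] yang 20.46 yaw 0 dp after yaw [0. 0. 0.] tilt [ 0.0069 -0.0128 -0.9999] F [ -1.  -10.1  -0. ] open 27.3
[-2.31157673  0.08639293 -0.01402794]
```

View pics/s11.png

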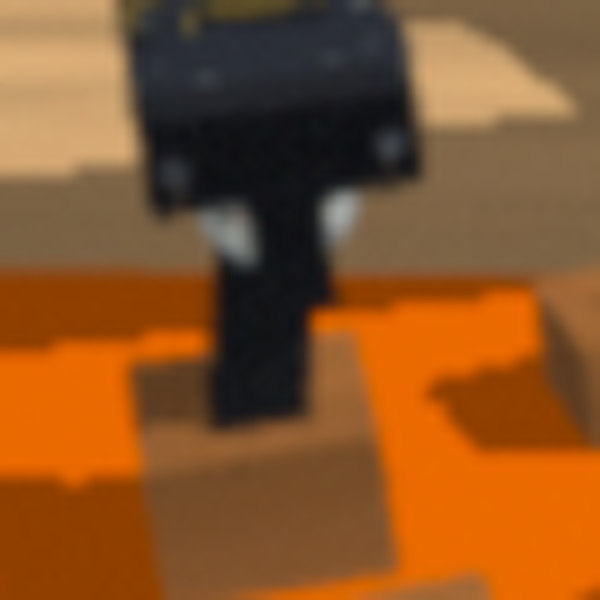

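```bash
python3 -m inch '{"dp":[[0,0,-1],[0,0,-1],[0,0,-1],[0,0,0],[0,0,0]],"yaw":[0,0,0,0,0]}'; python3 -c "
from h import *
report();print(bot.read_state()['moment'])
c=bot.capture('scene');crop(c['color'],125,145,60,60,10,'pics/s12.png')"
```

```text
time_s: 17.2
position: [0.4181, -0.3054, 0.0992]
tcp_rot: [[0.007, 0.937, 0.35], [-0.013, 0.35, -0.937], [-1.0, 0.002, 0.014]]
force: [-0.3, -10.6, -1.7]
opening: 0.315
t 17.2 pos [ 0.4181 -0.3054  0.0992] yang 20.46 yaw 0 dp after yaw [0. 0. 0.] tilt [ 0.0069 -0.0127 -0.9999] F [ -0.3 -10.6  -1.7] open 27.4
[-2.28806455  0.02954221 -0.0034808 ]
```

View pics/s12.png

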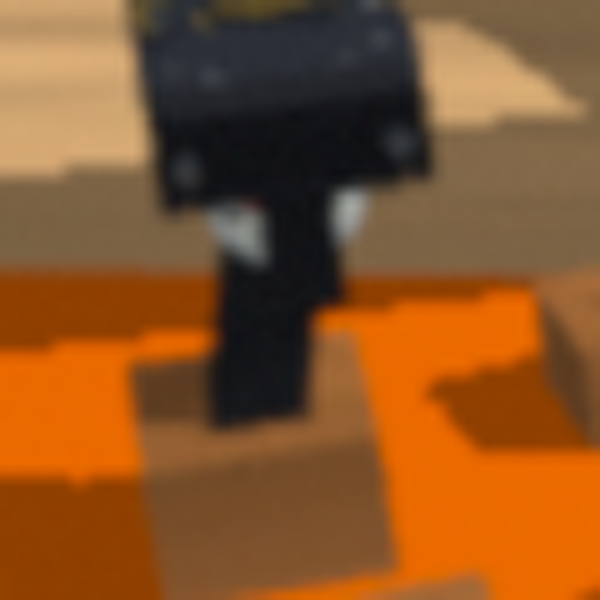

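```bash
python3 -m inch '{"dp":[[0,0,2],[0,0,2],[-3,0,0],[-4,0,0],[-4,0,0],[-4,0,0],[-6,0,0],[-8,0,0],[-10,0,0],[-10,0,0],[-10,0,0],[-10,0,0],[-10,0,0],[-10,0,0],[-10,0,0],[0,0,0],[0,0,0]],"yaw":[0,0,0,0,0,0,0,0,0,0,0,0,0,0,0,0,0]}'; python3 -c "
from h import *
report();print(bot.read_state()['moment'])
c=bot.capture('scene');crop(c['color'],110,110,80,80,8,'pics/s13.png')
c=bot.capture('wrist');crop(c['color'],160,140,190,180,4,'pics/w13.png')"
```

```text
time_s: 18.67
position: [0.417, -0.3032, 0.1973]
tcp_rot: [[0.001, 0.937, 0.348], [-0.001, 0.348, -0.937], [-1.0, 0.001, 0.001]]
force: [0.2, -0.7, -2.9]
opening: 0.313
t 18.67 pos [ 0.417  -0.3032  0.1973] yang 20.37 yaw 0 dp after yaw [0. 0. 0.] tilt [ 0.0011 -0.0012 -1.    ] F [ 0.2 -0.7 -2.9] open 27.2
[-0.03107772 -0.08277885  0.01976441]
```

View pics/s13.png

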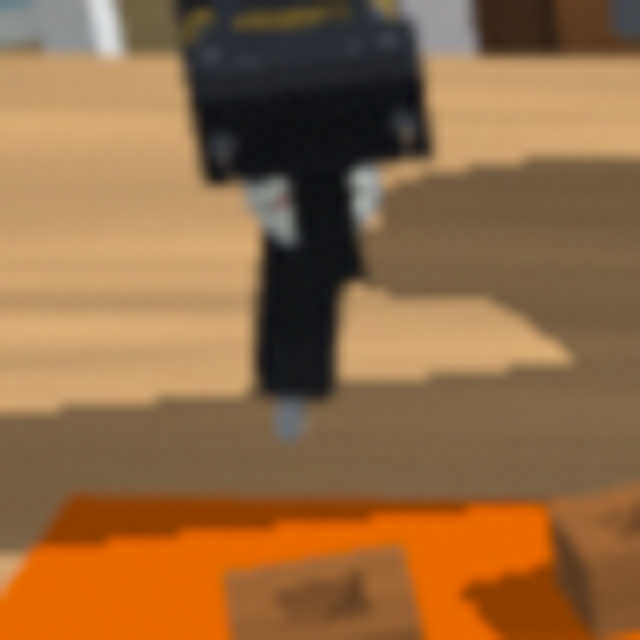

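View pics/w13.png

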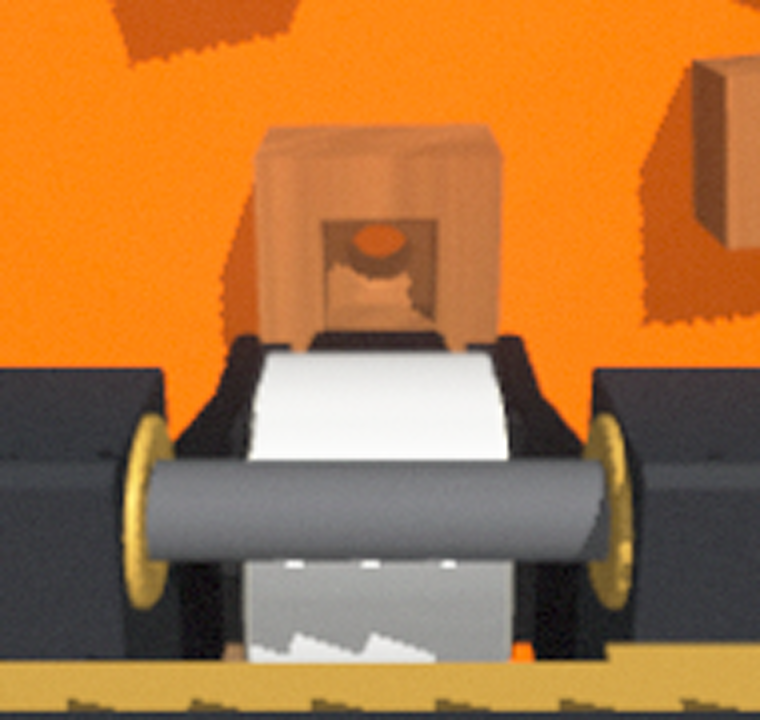

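```bash
cat > tilt.py <<'E'
from h import *
def pose(th,h=.068,off=0,lat=0):
    s=bot.read_state(); R=s["tcp_rot"]; G=s["position"]-.008*R[:,0]
    t=np.radians(th); gz=-R[:,0]*np.cos(t)-R[:,2]*np.sin(t); gx=R[:,1]; gy=np.cross(gz,gx)
    O=G+off*R[:,2]-h*gz
    return O,np.c_[gx,gy,gz]
def pts(th,**k):
    O,B=pose(th,**k)
    L=[O+B@[a*.014,b*.014,z] for a in(-1,1) for b in(-1,1) for z in(0,.05)]
    return np.array(L),O+B@[0,0,-.022]
E
python3 - <<'E'
from tilt import *
c=bot.capture('scene')
for th in (0,8,11,13,15,17,19):
    L,t=pts(th); q=np.array([proj(c,p) for p in L]).reshape(2,2,2,2)  # a,b,z,uv
    o,B=pose(th); a=proj(c,o+B@[0,0,.05]);b=proj(c,t)
    ang=[round(float(np.degrees(np.arctan2(q[i,j,0,0]-q[i,j,1,0],q[i,j,0,1]-q[i,j,1,1]))),1) for i in(0,1) for j in (0,1)]
    print(th,ang,"foot crop",((q[:,:,0]-110)*8+4).round().tolist(),"tip",((b-110)*8+4).round())
im=c['color'];crop(im,125,125,45,45,16,'pics/s14.png')
E
```

```text
0 [9.9, 9.2, 9.9, 9.1] foot crop [[[315.0, 374.0], [392.0, 362.0]], [[321.0, 407.0], [399.0, 395.0]]] tip [366. 437.]
8 [1.1, 0.4, 1.1, 0.3] foot crop [[[288.0, 371.0], [366.0, 369.0]], [[294.0, 404.0], [373.0, 402.0]]] tip [331. 440.]
11 [-2.2, -2.9, -2.3, -3.0] foot crop [[[278.0, 369.0], [356.0, 371.0]], [[284.0, 403.0], [363.0, 404.0]]] tip [318. 441.]
13 [-4.4, -5.1, -4.5, -5.2] foot crop [[[272.0, 368.0], [349.0, 372.0]], [[277.0, 401.0], [356.0, 405.0]]] tip [309. 440.]
15 [-6.6, -7.3, -6.7, -7.4] foot crop [[[265.0, 366.0], [343.0, 373.0]], [[271.0, 400.0], [350.0, 406.0]]] tip [301. 440.]
17 [-8.8, -9.5, -8.9, -9.6] foot crop [[[259.0, 364.0], [336.0, 373.0]], [[264.0, 398.0], [343.0, 407.0]]] tip [292. 439.]
19 [-11.0, -11.7, -11.1, -11.8] foot crop [[[252.0, 362.0], [329.0, 374.0]], [[257.0, 396.0], [336.0, 407.0]]] tip [283. 438.]
```

View pics/s14.png

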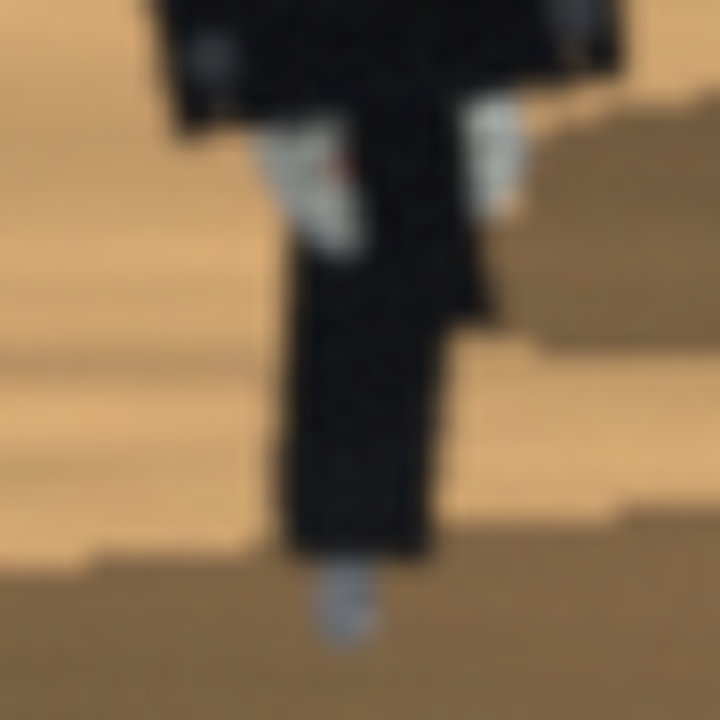

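```bash
cat > edge.py <<'E'
from tilt import *
def edges(r0,r1,cl,cr,n=4):
    im=np.mean([bot.capture('scene')['color'].astype(float) for _ in range(n)],0)[:,:,0] # red
    L=[];Rr=[]
    for r in range(r0,r1):
        row=im[r,cl:cr]; m=row.argmin(); lo=row[m-1:m+2].mean()
        hiL=np.median(row[:4]);hiR=np.median(row[-4:])
        i=m
        T=(lo+hiL)/2
        while row[i]<T:i-=1
        L.append(cl+i+(T-row[i])/(row[i+1]-row[i]))
        i=m;T=(lo+hiR)/2
        while row[i]<T:i+=1
        Rr.append(cl+i-(T-row[i])/(row[i-1]-row[i]))
    y=np.arange(r0,r1); f=lambda e:np.degrees(np.arctan(np.polyfit(y,e,1)[0]))
    print(np.round(L,2),np.round(Rr,2)); print("angles L,R",f(L),f(Rr))
E
python3 -c "
from edge import *
edges(147,158,133,165)"
```

```text
[142.36 142.24 142.11 142.01 142.04 141.94 141.75 141.69 141.69 141.67
 141.81] [152.33 152.45 152.42 152.34 152.19 151.99 151.89 151.86 151.77 151.61
 151.57]
angles L,R -3.7479898804150524 -5.382193432848328
```

Run:
```python
from tilt import *
from scipy.optimize import least_squares
c=bot.capture('scene')
crop(c['color'],205,165,85,60,9,'pics/s15.png')
for th in (12,13,14):
    r=least_squares(lambda p:proj(c,pts(th,off=p[0],h=p[1])[1])-[145.8,164.8],[0,.068],x_scale=.01); 
    O,B=pose(th,off=r.x[0],h=r.x[1]);s=bot.read_state();t=O+B@[0,0,-.022]
    print(th,r.x, "tip rel TCP in tool",(s['tcp_rot'].T@(t-s['position'])*1000).round(1))
t=bot.capture('top');crop(t['color'],208,174,100,100,6,'pics/t15.png'); crop(t['color'],340,190,100,100,6,'pics/t15g.png')
```

```text
12 [0.00813844 0.06738059] tip rel TCP in tool [79.4 -0.  26.7]
13 [0.00653751 0.06772711] tip rel TCP in tool [79.4  0.  26.7]
14 [0.00492361 0.06810388] tip rel TCP in tool [79.4  0.  26.7]
```

View pics/s15.png

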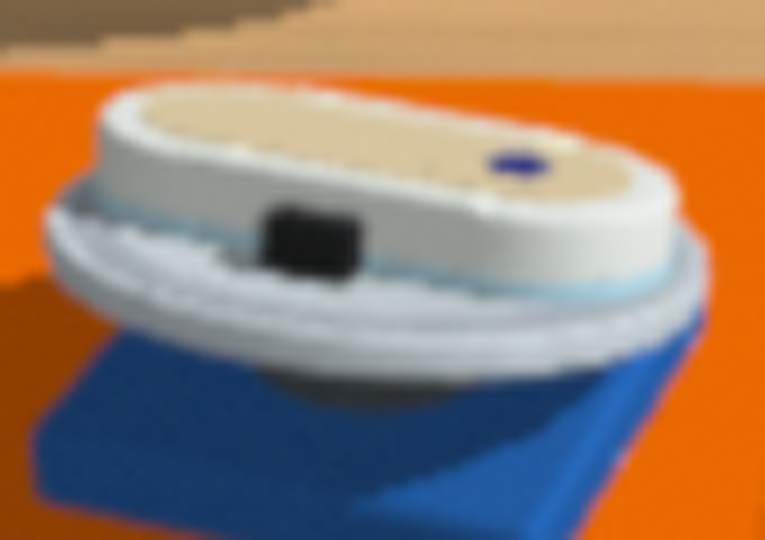

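View pics/t15.png

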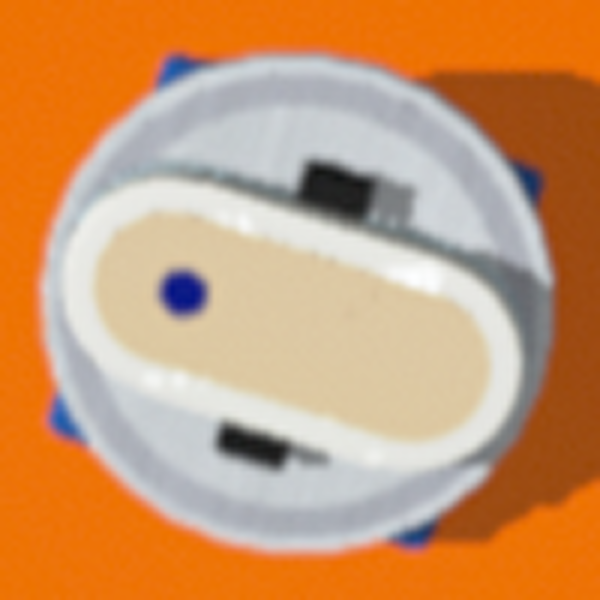

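View pics/t15g.png

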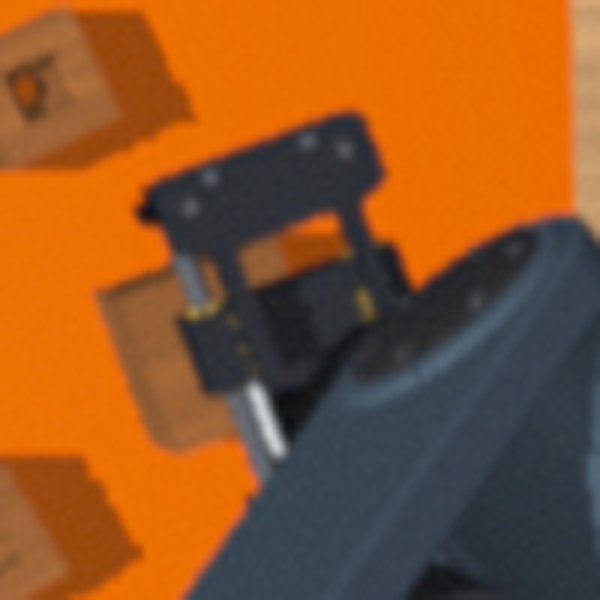

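Run:
```python
from h import *
c=bot.capture('scene');t=bot.capture('top')
sd=un([(518,165)],205,165,9)[0]; td=un([(184,294)],208,174,6)[0]
D=tri([(c,sd),(t,td)]);print("dot",D,proj(c,D)-sd,proj(t,D)-td, "scene@z.1",plane(c,sd,.1),"top@z.1",plane(t,td,.1))
# dish y direction from top using rim ends with equal height
E=np.array([plane(t,p,.1) for p in un([(66,270),(522,365)],208,174,6)]);print(E.mean(0))
# straight sides: upper long edge & lower
for a,b in [((160,178),(470,258)),((130,380),(380,458))]:
    A=[plane(t,p,.1) for p in un([a,b],208,174,6)];d=A[0]-A[1];print(np.degrees(np.arctan2(d[1],d[0])))
ang=np.radians(77.5)
y=np.array([np.cos(ang),np.sin(ang),0]);x=np.array([0,0,-1.]);z=np.cross(x,y)
R=np.c_[x,y,z]
n=np.array([0,0,1])*np.cos(.26)-z*np.sin(.26)
# tip end position pressed 7mm: touching point D; TCP when tip just touching
tcp=D-R@np.array([79.4,0,26.7])/1000
print("touch TCP",tcp,"hover(40 along n)",tcp+.04*n)
togo(tcp+.04*n,77.5)
```

```text
dot [0.48884006 0.01928528 0.0981001 ] [ 0.29922534 -0.01225967] [ 0.3487064  -0.02496786] scene@z.1 [0.49213398 0.01863707 0.1       ] top@z.1 [0.48878724 0.02007524 0.1       ]
[ 0.47945791 -0.02356117  0.1       ]
75.49339104768161
72.71116750821525
touch TCP [0.46277296 0.02506422 0.1775001 ] hover(40 along n) [0.45273349 0.02728992 0.2161557 ]
t 19.22 pos [ 0.4166 -0.3029  0.1963] yang 20.37 yaw -57.13 dp after yaw [-19.8 330.1 -36.2] tilt [-3.e-04  4.e-04 -1.e+00] F [ 0.3 -0.9 -1.6] open 28.1
```

Run:
```python
from h import *
t=bot.capture('top');im=t['color'].astype(int)
sub=np.zeros(im.shape[:2],bool);sub[180:270,210:305]=1
R,G,B=im[...,0],im[...,1],im[...,2]
tan=((R-B)>22)&(R>170)&((R-B)<90)&sub
blue=(B>R+40)&(R<90)&sub
m=(tan|blue).astype(np.uint8); 
n,lab,st,cen=cv2.connectedComponentsWithStats(m); k=1+st[1:,4].argmax(); m=(lab==k).astype(np.uint8);m=cv2.morphologyEx(m,cv2.MORPH_CLOSE,np.ones((5,5)))
print(st[k],cen[k]); crop(np.dstack([m*255]*3),208,174,100,100,6,'pics/mask.png')
D=np.array([.4888,.0193,.0981]);ang=np.radians(76)
vs,us=np.nonzero(m)
for i in range(6):
    y=np.array([np.cos(ang),np.sin(ang),0]);xd=np.array([np.sin(ang),-np.cos(ang),0])
    nn=np.array([0,0,1])*np.cos(.26)-xd*np.sin(.26)
    P=[]
    for u,v in zip(us,vs):
        o,d=ray(t,u,v);P.append(o+d*(nn@(D-o))/(nn@d))
    P=np.array(P);c=P.mean(0);w,V=np.linalg.eigh(np.cov(P.T));e=V[:,2]*np.sign(V[1,2]);ang=np.arctan2(e[1],e[0]);print(np.degrees(ang),c,e, np.sqrt(w)*1000)
q=D-c;print("dot rel centre",np.degrees(np.arctan2(q[1],q[0])),np.linalg.norm(q))
```

```text
[ 223  209   67   39 1616] [256.39542079 228.16707921]
71.88179231395226 [ 0.47556697 -0.02260728  0.0973813 ] [0.31092174 0.95024357 0.0191007 ] [1.68335998e-07 1.77664984e+01 4.40937149e+01]
71.94700865674632 [ 0.47558939 -0.02256415  0.09822324] [ 3.09896455e-01  9.50770264e-01 -3.02796256e-04] [        nan 17.75675404 44.03785691]
71.9459697686171 [ 0.47558903 -0.02256483  0.09820991] [3.09913708e-01 9.50764689e-01 4.82350749e-06] [        nan 17.75696155 44.0386129 ]
71.94598631729436 [ 0.47558903 -0.02256482  0.09821012] [ 3.09913434e-01  9.50764778e-01 -7.68347105e-08] [1.39204122e-07 1.77569583e+01 4.40386008e+01]
71.94598605368665 [ 0.47558903 -0.02256482  0.09821012] [3.09913438e-01 9.50764777e-01 1.22391780e-09] [2.40362643e-07 1.77569583e+01 4.40386010e+01]
71.94598605788572 [ 0.47558903 -0.02256482  0.09821012] [ 3.09913438e-01  9.50764777e-01 -1.94960523e-11] [6.42056943e-08 1.77569583e+01 4.40386010e+01]
dot rel centre 72.48626188637519 0.043899945163504296<stdin>:18: RuntimeWarning: invalid value encountered in sqrt
```

View pics/mask.png

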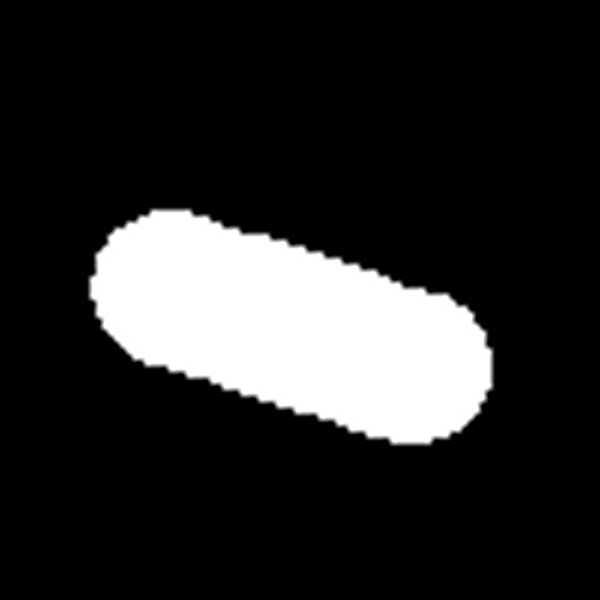

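```bash
cat > tgt.py <<'E'
from h import *
import sys
def tgt(D,tip,up,ang=72.):
    a=np.radians(ang);y=np.array([np.cos(a),np.sin(a),0]);x=np.array([0,0,-1.]);z=np.cross(x,y);R=np.c_[x,y,z]
    n=np.array([0,0,1])*np.cos(.26)-z*np.sin(.26)
    T=np.asarray(D)-R@np.asarray(tip)/1000+up*n
    print("target",T.round(4)); togo(T,ang); return T
E
python3 -m inch '{"dp":[[-5,0,0],[-5,0,0],[-5,0,0],[-5,0,0],[-5,0,0],[-5,0,0],[0,0,0],[0,0,0]],"yaw":[-6.45,-6.45,-6.45,-6.45,-6.45,-6.45,-6.45,-6.45]}'; python3 -c "
from tgt import *
tgt([.4888,.0193,.0981],[79.4,0,26.7],.04)"
```

```text
time_s: 19.93
position: [0.4168, -0.3031, 0.2269]
tcp_rot: [[0.001, 0.304, 0.953], [-0.001, 0.953, -0.304], [-1.0, -0.0, 0.001]]
force: [0.3, 0.5, -3.2]
opening: 0.323
target [0.4536 0.0307 0.2162]
t 19.93 pos [ 0.4168 -0.3031  0.2269] yang 72.29 yaw 0.29 dp after yaw [ 10.8 328.8 -68.2] tilt [ 6.e-04 -7.e-04 -1.e+00] F [ 0.3  0.5 -3.2] open 28.1
```

```bash
python3 -m inch '{"dp":[[0,12,-3],[0,24,-5],[0,24,-5],[0,24,-5],[0,24,-5],[0,24,-5],[0,24,-5],[0,24,-5],[0,24,-5],[0,24,-5],[0,24,-5],[0,24,-5],[0,24,-5],[0,24,-4],[5,16,-1],[5,12,0],[0,0,0],[0,0,0],[0,0,0]],"yaw":[0,0,0,0,0,0,0,0,0,0,0,0,0,0,0,0,0,0,0]}'; python3 -c "
from tgt import *
tgt([.4888,.0193,.0981],[79.4,0,26.7],.04)
c=bot.capture('scene');crop(c['color'],205,90,90,120,6,'pics/s16.png')
c=bot.capture('wrist');cv2.imwrite('pics/w16.png',c['color'][:,:,::-1])
c=bot.capture('top');crop(c['color'],188,164,120,120,5,'pics/t16.png')"
```

```text
time_s: 21.52
position: [0.4605, 0.0528, 0.2166]
tcp_rot: [[-0.0, 0.31, 0.951], [-0.0, 0.951, -0.31], [-1.0, -0.0, -0.0]]
force: [0.4, -0.2, -2.4]
opening: 0.322
target [0.4536 0.0307 0.2162]
t 21.52 pos [0.4605 0.0528 0.2166] yang 71.92 yaw -0.08 dp after yaw [  0.5 -23.1   0.3] tilt [-5.e-04 -2.e-04 -1.e+00] F [ 0.4 -0.2 -2.4] open 28.0
```

View pics/s16.png

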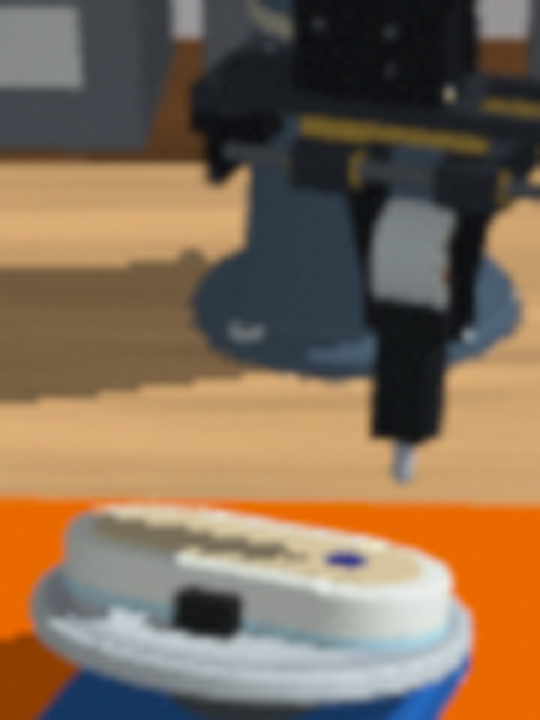

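View pics/w16.png

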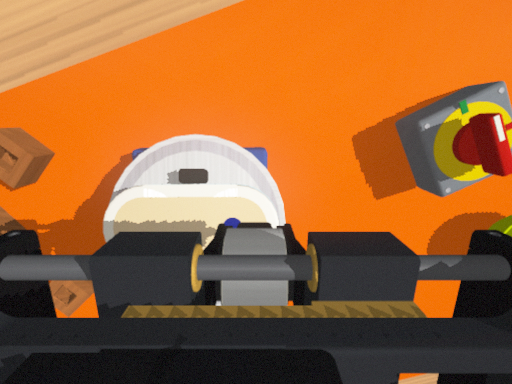

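View pics/t16.png

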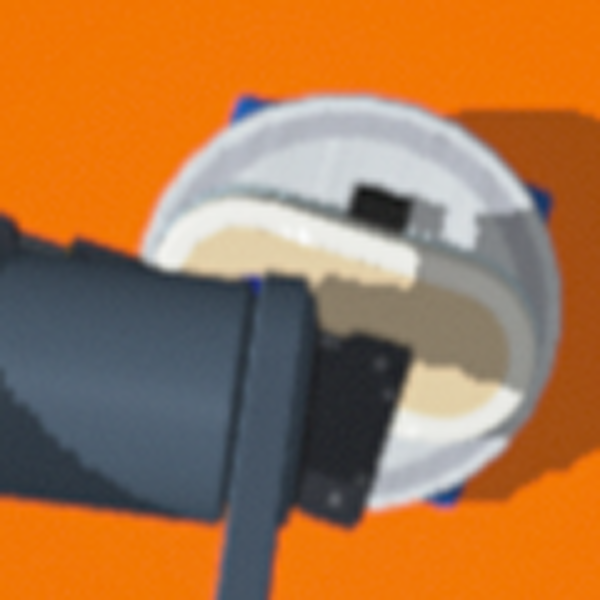

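```bash
python3 -m inch '{"dp":[[0,-8,0],[0,-8,0],[0,-7,0],[0,0,0],[0,0,0],[0,0,0]],"yaw":[0,0,0,0,0,0]}'; python3 -c "
from tgt import *
tgt([.4888,.0193,.0981],[79.4,0,26.7],.04)
s=bot.read_state()
tip=s['position']+s['tcp_rot']@np.array([79.4,0,26.7])/1000
c=bot.capture('scene');crop(c['color'],230,130,60,60,10,'pics/s17.png');print('pred tip',(proj(c,tip)-[230,130])*10+5,'dot',(proj(c,[.4888,.0193,.0981])-[230,130])*10+5)
c=bot.capture('wrist');crop(c['color'],190,180,120,80,6,'pics/w17.png');print('dot wrist',(proj(c,[.4888,.0193,.0981])-[190,180])*6+3)"
```

```text
time_s: 22.17
position: [0.4539, 0.0307, 0.2166]
tcp_rot: [[0.0, 0.31, 0.951], [0.0, 0.951, -0.31], [-1.0, 0.0, 0.0]]
force: [0.0, -0.1, -1.9]
opening: 0.32
target [0.4536 0.0307 0.2162]
t 22.17 pos [0.4539 0.0307 0.2166] yang 71.91 yaw -0.09 dp after yaw [ 0.4 -0.  -0.3] tilt [ 2.e-04  2.e-04 -1.e+00] F [ 0.  -0.1 -1.9] open 27.8
pred tip [340.48872713 394.30086414] dot [329.1631623  533.69419618]
dot wrist [382.89454024 298.51788514]
```

View pics/s17.png

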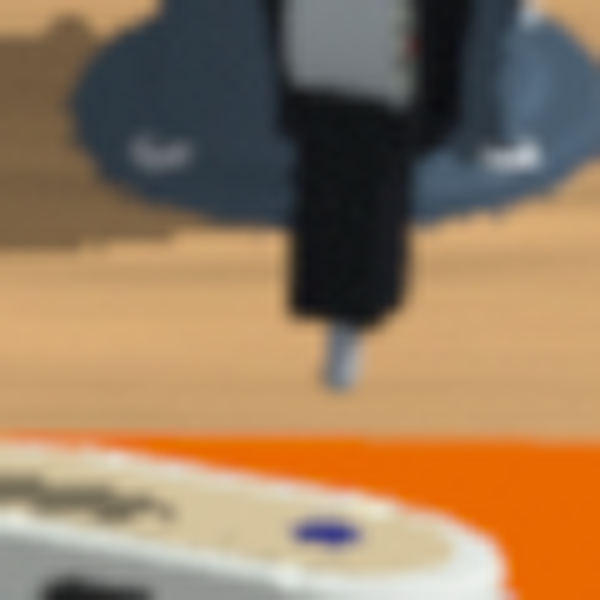

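View pics/w17.png

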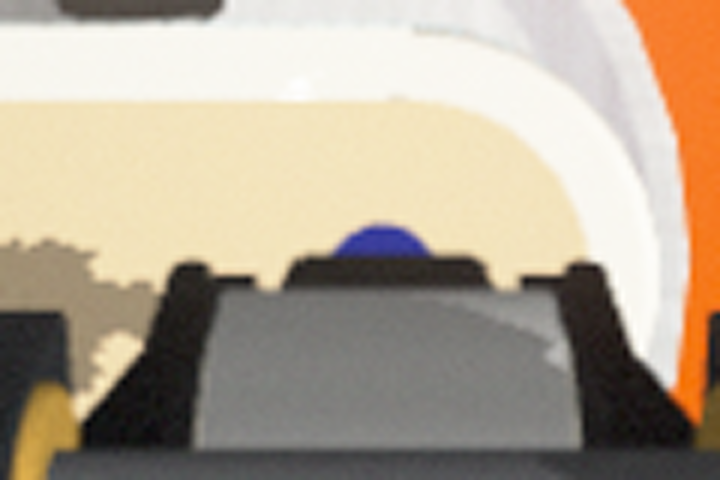

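```bash
python3 -m inch '{"dp":[[5.8,0,1.5],[5.8,0,1.5],[5.8,0,1.5],[5.8,0,1.5],[4.8,0,1.2],[2.9,0,0.8],[0,0,0],[0,0,0],[0,0,0]],"yaw":[0,0,0,0,0,0,0,0,0]}'; python3 -c "
from tgt import *
tgt([.4888,.0193,.0981],[79.4,0,26.7],.0)
c=bot.capture('scene');crop(c['color'],230,150,60,60,10,'pics/s18.png')
print(np.mean([bot.read_state()['force'] for _ in range(1)],0))"
```

```text
time_s: 23.02
position: [0.4616, 0.0285, 0.1857]
tcp_rot: [[0.0, 0.309, 0.951], [-0.0, 0.951, -0.309], [-1.0, 0.0, 0.0]]
force: [-0.3, -0.1, -2.7]
opening: 0.318
target [0.4634 0.0276 0.1775]
t 23.02 pos [0.4616 0.0285 0.1857] yang 71.97 yaw -0.03 dp after yaw [ 8.2 -0.3  2. ] tilt [ 2.e-04 -1.e-04 -1.e+00] F [-0.3 -0.1 -2.7] open 27.7
[-0.00839897  0.09194257 -2.73881263]
```

View pics/s18.png

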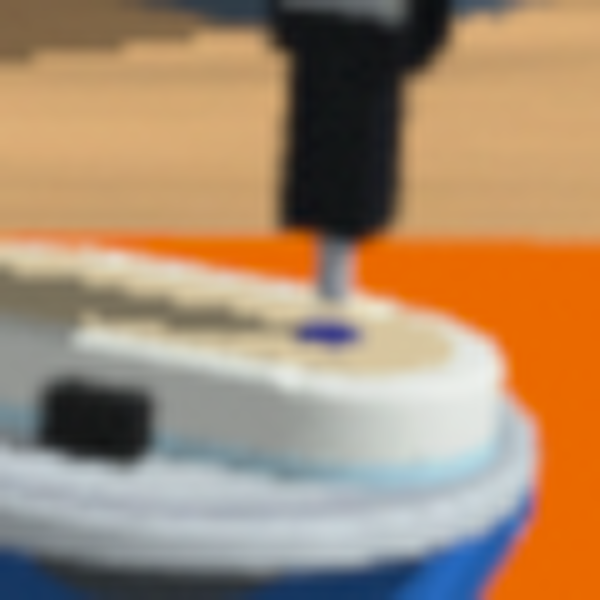

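```bash
python3 -m inch '{"dp":[[1.9,0,0.5],[1.9,0,0.5],[1.9,0,0.5],[1.9,0,0.5],[0,0,0],[0,0,0],[0,0,0]],"yaw":[0,0,0,0,0,0,0]}'; python3 -c "
from tgt import *
F=[]
for i in range(4):
    c=bot.capture('scene');F.append(bot.read_state()['force'])
print(np.mean(F,0))
tgt([.4888,.0193,.0981],[79.4,0,26.7],.0)
crop(c['color'],230,150,60,60,10,'pics/s19.png')"
```

```text
time_s: 23.65
position: [0.4634, 0.0279, 0.178]
tcp_rot: [[-0.0, 0.31, 0.951], [0.0, 0.951, -0.31], [-1.0, 0.0, -0.0]]
force: [-0.2, -0.2, -2.0]
opening: 0.322
[ 0.39840106 -0.21808477 -2.1888367 ]
target [0.4634 0.0276 0.1775]
t 23.85 pos [0.4634 0.0279 0.1781] yang 71.97 yaw -0.03 dp after yaw [ 0.6 -0.3  0.1] tilt [ 2.e-04 -0.e+00 -1.e+00] F [ 0.5 -1.2 -1.8] open 28.0
```

View pics/s19.png

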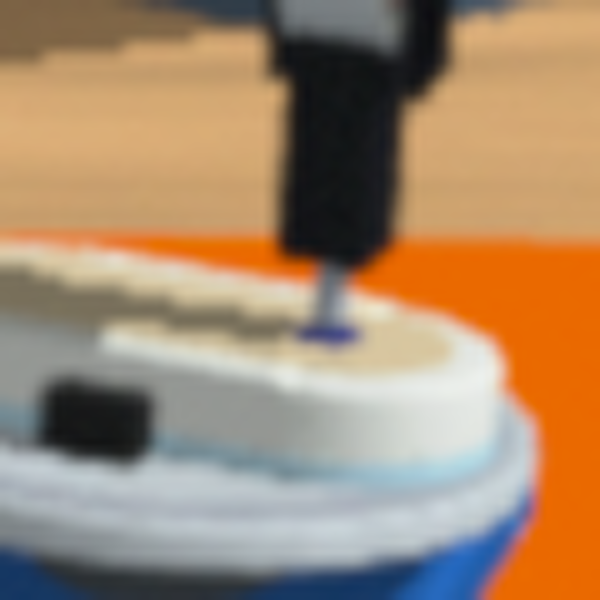

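```bash
python3 -m inch '{"dp":[[1,0,0.25],[1,0,0.25],[1,0,0.25],[1,0,0.25],[0,0,0],[0,0,0],[0,0,0]],"yaw":[0,0,0,0,0,0,0]}'; python3 -c "
from tgt import *
F=[]
for i in range(5):
    c=bot.capture('scene');F.append(bot.read_state()['force'])
print(np.mean(F,0))
tgt([.4888,.0193,.0981],[79.4,0,26.7],.0)
crop(c['color'],230,150,60,60,10,'pics/s20.png')"
```

```text
time_s: 24.43
position: [0.4644, 0.0276, 0.1741]
tcp_rot: [[0.0, 0.31, 0.951], [0.0, 0.951, -0.31], [-1.0, 0.0, 0.0]]
force: [0.8, 0.7, -2.2]
opening: 0.316
[ 0.1765259  -0.00769098 -1.33643068]
target [0.4634 0.0276 0.1775]
t 24.68 pos [0.4643 0.0276 0.1741] yang 71.97 yaw -0.03 dp after yaw [-3.4 -0.3 -0.9] tilt [ 1.e-04  0.e+00 -1.e+00] F [ 1.  -0.4 -0.4] open 27.9
```

View pics/s20.png

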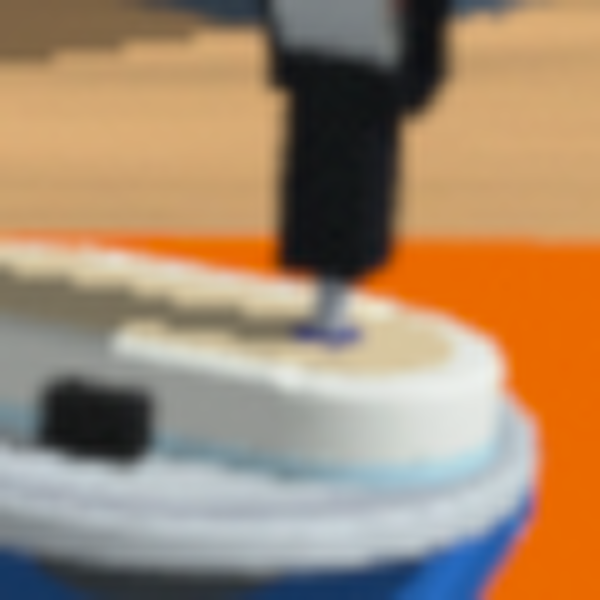

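```bash
python3 -m inch '{"dp":[[1,0,0.25],[1,0,0.25],[1,0,0.25],[1,0,0.25],[0,0,0],[0,0,0],[0,0,0]],"yaw":[0,0,0,0,0,0,0]}'; python3 -c "
from tgt import *
F=[]
for i in range(5):
    c=bot.capture('scene');F.append(bot.read_state()['force'])
print(np.mean(F,0))
tgt([.4888,.0193,.0981],[79.4,0,26.7],.0)
crop(c['color'],230,150,60,60,10,'pics/s21.png')"
```

```text
time_s: 25.27
position: [0.4653, 0.0273, 0.1701]
tcp_rot: [[-0.0, 0.31, 0.951], [0.0, 0.951, -0.31], [-1.0, 0.0, -0.0]]
force: [0.2, -0.2, 0.2]
opening: 0.321
[-1.14641436  0.52695707  0.17126762]
target [0.4634 0.0276 0.1775]
t 25.52 pos [0.4653 0.0273 0.1701] yang 71.97 yaw -0.03 dp after yaw [-7.4 -0.3 -1.8] tilt [-0.  0. -1.] F [-1.1  1.1  0.6] open 27.9
```

View pics/s21.png

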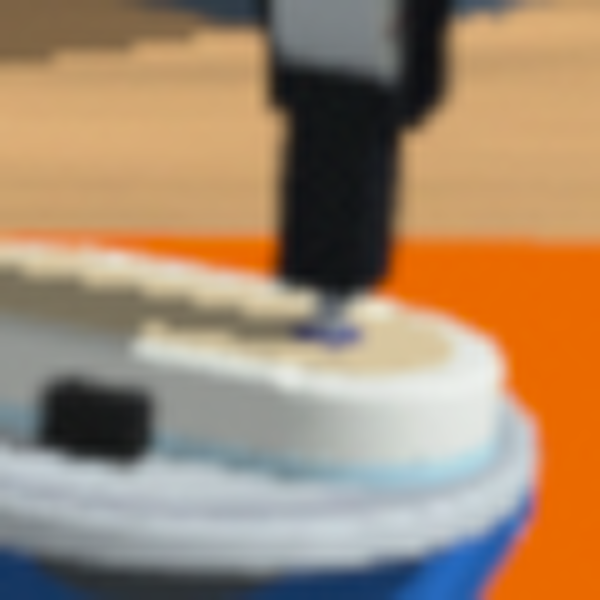

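```bash
python3 -m inch '{"dp":[[1,0,0.25],[1,0,0.25],[0.4,0,0.1],[0,0,0],[0,0,0],[0,0,0]],"yaw":[0,0,0,0,0,0]}'; python3 -c "
from tgt import *
F=[]
for i in range(10):
    c=bot.capture('scene');F.append(bot.read_state()['force'])
print(np.mean(F,0),np.std(F,0)/3)
report()
crop(c['color'],230,150,60,60,10,'pics/s22.png');cv2.imwrite('pics/s22f.png',c['color'][:,:,::-1])
c=bot.capture('wrist');crop(c['color'],190,180,120,80,6,'pics/w22.png')
c=bot.capture('top');cv2.imwrite('pics/t22.png',c['color'][:,:,::-1])"
```

```text
time_s: 26.02
position: [0.4658, 0.0271, 0.1677]
tcp_rot: [[-0.0, 0.31, 0.951], [0.0, 0.951, -0.31], [-1.0, 0.0, -0.0]]
force: [-0.5, 0.7, 0.7]
opening: 0.322
[-1.25921759  0.43522392  1.51917568] [0.18409721 0.13177483 0.13794995]
t 26.52 pos [0.4658 0.0271 0.1676] yang 71.97 yaw 0 dp after yaw [0. 0. 0.] tilt [-1.e-04  0.e+00 -1.e+00] F [-2.   1.   1.6] open 28.1
```

View pics/s22.png

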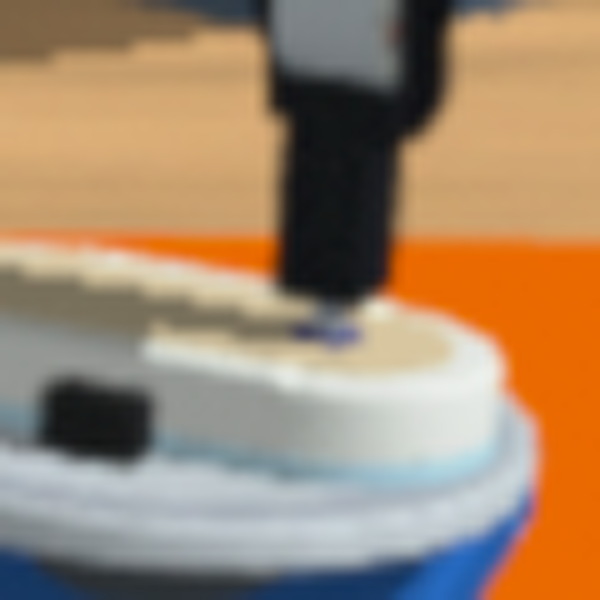

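View pics/w22.png

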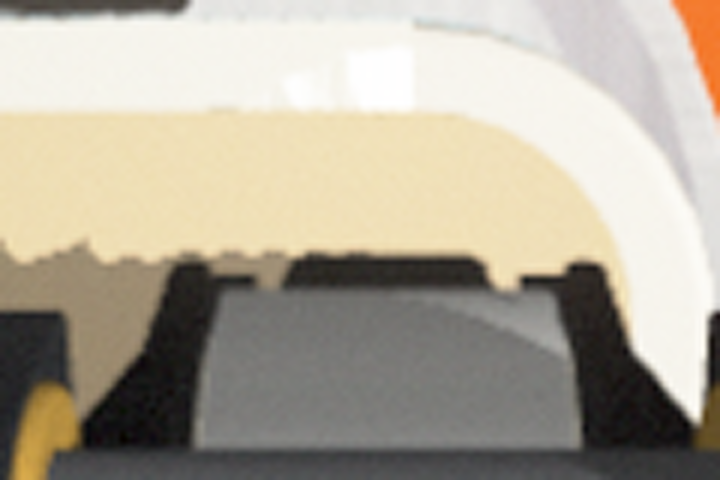

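View pics/t22.png

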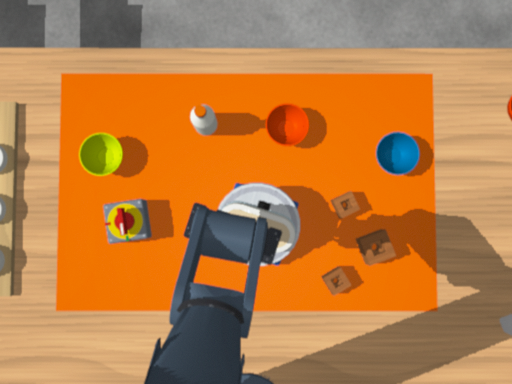

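```bash
python3 -c "
from h import *
print(bot.hand_in()); report()"
```

```text
the job is handed in; nothing more can be done
None
the job is handed in; nothing more can be done
```

I turned the isolator handle to off, then took the gauge out of the large stand, and handed in holding its tip pressed on the blue dot. No verdict was reported.

- **Isolator:** I turned the handle anticlockwise until the torque rose at the stop. In the last overhead picture its white line is at the green mark.
- **Tilt:** The moves cannot tilt the hand, so I leaned the gauge in the grip by pulling it sideways against the stand's socket wall. The lean read about 11.5–13.5° depending on the measurement, against the 15° wanted. That is roughly 2–3° off square, inside the 6.9° allowed. I did not re-measure the angle after pressing, but the dial sat in the same place in the wrist picture before and after, so it had not visibly slipped.
- **Press:** The force rose by about 3.9 N over the free-hanging reading. By the spring figures that is about 7.5 mm pressed in.
- **Tip position:** The scene picture shows the pin on the dot, within about 2 mm of its centre. The camera estimates of the dot's position disagreed by about 2–3 mm, well inside the 10 mm limit.
- **Bowls and bottle:** They are at the same pixels as at the start.
- **Time:** Handed in at about 26.6 s of the 64 s allowed.

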